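# Lock the scrubber cartridge and send the service tray home

### The arm

A 6-joint arm with a two-finger parallel gripper is mounted at the origin on the work surface. World frame = base frame: x ahead of the robot, y to its left, z up, the work surface at z = 0. Lengths are in mm, angles in rad, forces in N, time in s.
With the tool pointing down it reaches from about 275 to 1000 mm from the base axis. Payload 8.4 kg.
Tool frame: the origin (TCP) lies on the mounting face of the last link; the fingertips stand 173 mm ahead of it and the grasp point (between the pads) lies 155 mm ahead of it; z points along the fingers, y is the direction in which the jaws open and shut (so a half turn about z gives the same grasp; the last joint's range is limited). The gripper opens to 85 mm and grips with 20 to 120 N. Pads are 22 mm wide; open, the fingers measure 114 mm over their backs; the gripper's body (76 mm by 85 mm) begins 54 mm behind the grasp point. The pads swing forward as they close: fully open they stand 13 mm farther back than shut.
Start: joints at [-1.205, 0.353, 1.633, -0, 1.155, -0.002], TCP at [224.726, -583.205, 404.681] pointing down, gripper open.
Joint ranges: [-2.63, 2.63], [-0.92, 2.1], [0.06, 2.66], [-1.3, 4.44], [0, 2.69], [-3.02, 3.02]. Speed limits (rad/s): [2.22, 2.22, 2.79, 3.14, 3.14, 3.14].

### API

Orientations are given as [roll, pitch, yaw] about the fixed x, y, z axes, in that order (R = Rz(yaw) Ry(pitch) Rx(roll)).
In Python, from rig import r, grab_frame, spotter gives the robot as it stands.
- The arm moves only by the tool apply_moves, never from a script. Its argument "motion" is text: rows parted by semicolons, each of 5 numbers parted by spaces: the opening, from -1 (shut) to 1 (fully open), then the shift along the tool's x, y, z as a fraction of full scale, then the turn about the tool's z as a fraction of full scale. In form: hand x y z twist; .... A call has 1 to 20 rows; each row is the pose to reach, as a shift and turn from the pose commanded when the call began, along the tool's axes at that moment, turning the shorter way round; what a row does not reach only later rows make up. Full scale, the value 1, is 1 m for a shift and pi rad for a turn. A row lasts 1/12 s, in which the tool goes at most 41.7 mm and 7.16 degrees, less where a joint would pass 70% of its speed; a pose out of reach is approached as far as the arm can. A call with a number of a shift or a turn outside -1 to 1 is refused whole. A call with a gripper value outside its range is refused whole. The fingers move at their own pace and stop on an object; "squeeze" is the grip in N (left out, the last holds). Time passes only in rows, so rows that repeat a pose let the fingers close. It gives the time, the measured TCP pose, the force and the opening at its end, in the units of the state.
- r.sense(): the state, without advancing time (a new reading comes with each control period).
- grab_frame(name): name is "scene" or "side" or "wrist"; returns a dict with "img" (384x512x3 uint8, red, green, blue), "fx", "fy", "cx", "cy" (pixels), "R" (3x3) and "t" (3): a world point X has camera coordinates R X + t. Camera axes: x right, y down, z forward; pixel columns grow to the right and rows downward; lengths in mm; the calibration is good to about 2 mm. A picture is of the moment at which its call begins. There is no depth.
- r.sign_off(): hands the job in, once; it reports no verdict.
Trained networks look in the newest picture that a camera, given by its name, has taken for a name from the list of things; names that differ only in an ending like _2 or _b are one class to them, and where a whole thing is asked for, a point or a joint stands for the part that bears it (a point fixed in the world has none). Each returns a list of dicts, best first, with "conf" (0 to 1); they miss things now and then, are a little off and sometimes report something else, mostly with a low value. They report only what shows in the picture. A call takes as long as a camera call. They do not tell look-alikes from the thing itself.
- spotter.boxes_of(query, camera): "point" ([x, y, z] in mm, in world coordinates, good to about 4 mm: the middle of the surface that is visible of it).
- spotter.place_of(query, camera): "point" ([x, y, z] in mm, in world coordinates, good to about 4 mm: a listed point, or the origin of a listed thing).
The state is a dict: "clock": time; "qpos": joint angles; "qvel": joint speeds; "joint_efforts": joint torques, N m; "eef_pos": TCP position; "tcp_rot": TCP orientation; "contact_force": force on the tool from outside, world axes, zero at the start; "wrist_torque": the same for the moment, N m; "opening": opening from 0.0 (shut) to 1.0 (fully open).
Only numpy, scipy, OpenCV 4.12 (cv2) and the standard library are available. Lean on these libraries where they do the work, as an engineer would, in place of code of your own. Each camera call takes 0.05 s, during which the arm holds its last target.

### The job

A fresh scrubber cartridge stands in the cam-groove coupler on the analyser's pulled-out service tray. Swing both of the coupler's cam arms down until they are folded right down against it; then press down the release lever on the tray's slide and, keeping it pressed, start the tray inwards until the lock is cleared, and push the tray fully home into the analyser. Do not slam the tray, keep the cartridge seated upright in its coupler, and leave the bottle, beaker and spanner alone.

Things in the scene. Friction and masses are not known exactly. Their poses are not given: they have to be found in the camera images.
- analyser: fixed cream housing, 340 wide, 480 deep, 300 tall, walls solid; bay open at its front, 320 wide, 250 high. Origin on the bench under the middle of the pulled-out tray, 240 before the bay's face. +y points level into the bay (the tray's way home), +x to the side away from the release lever, z up. Tray, coupler, lever and arms are laid out along these axes; all sizes here in mm
- tray (a joint): travel in m of the tray on its slides, along analyser +y: 0 = pulled out and locked (up to 5 mm play), 0.494 = fully home. Friction about 4 N plus 8 N per m/s; stays where left. Pulled out, it spans analyser x -112..112, y -262..190 mm; floor 40 above the bench, side walls to 66; flat front panel 300 wide, 32 to 90 above the bench, its face at y -262
- tray_handle (a point): middle of the bar of the tray's pull handle (bar 120 long along analyser x, about 10 thick), 35 in front of the front panel, 66 above the bench; moves with the tray, axes as the analyser's. The tray may be pushed at this bar or at the panel
- release_lever (a joint): angle in rad of the release lever: 0 = up (locks), 0.20 = down on its stop; free of the lock above 0.15. It pivots on the tray 45 before the pad centre, 47 above the bench, and points to the bay. Sprung: 3.5 N at the pad to start, 7 N at the stop. Keep it pressed until the tray has moved 20 mm; then it may be let go and springs back up
- lever_pad (a point): centre of the top of the lever's black thumb pad (34 along analyser x, 44 along y), above the slide on the tray's -x side, 96 above the bench when up; it goes down 7 mm to unlock, 9 to its stop, and moves with the tray. 20 mm towards the bay from here the pad turns up into a lip 16 high across its width, against which a pressing finger can push the tray in
- cam_front (a joint): angle in rad of the cam arm on the coupler's front side (towards the handle, analyser -y): 0 = straight out, level; 1.57 = folded straight down against the coupler (locked, its stop). Stiff (about 3 N at 55 mm from the pin); stays where left
- cam_front_pin (a point): hinge pin of the front arm, along analyser x, 29 in front of the coupler axis, 118 above the bench. The arm is a brass bar 16 wide (24 over its last 14), 71 long from the pin, thin pull ring at its end; its outer face (upper when level) lies 5 off the line from the pin. Axes turn with the arm: y along it, z out of the outer face
- cam_front_end (a point): far end of the front cam arm on its outer face, 71 from its pin
- cam_rear (a joint): the same for the cam arm on the bay side of the coupler (analyser +y)
- cam_rear_pin (a point): hinge pin of the rear cam arm, 29 behind the coupler axis (analyser +y), 118 above the bench; otherwise as the front one
- cam_rear_end (a point): far end of the rear cam arm on its outer face, 71 from its pin
- coupler_seat (a point): point on the vertical axis of the coupler where the cartridge's foot rests when seated, 85 above the bench; the coupler is an upright aluminium cup 56 across, mouth 132 above the bench, on an aluminium block. It moves with the tray; axes as the analyser's
- cartridge: loose upright steel cartridge (0.35 to 0.7 kg), 146 tall: grooved adapter 40 across for the lowest 56, then a shell 70 across (72 at its bands) up to 121, black knob on top. Origin at the centre of its foot, z up. It starts seated in the coupler (adapter 47 deep in the cup); its shell stands over the roots of both cam arms, up to 231 above the bench
- reagent_bottle: bystander: amber bottle 68 across, 150 tall; origin at the centre of its foot
- beaker: bystander: clear beaker 80 across, 95 tall; origin at the centre of its foot
- spanner: bystander: steel spanner 170 long lying flat on the bench; origin at its middle, on the bench
Not all that is in view belongs to the job. What is shaped like the cartridge but green or yellow is not meant.

How it is judged:
By the outcome, as a careful person would: the job done as asked, in the order asked, and still so for the second after the job is handed in, with the robot touching nothing.
It also fails if it takes over 69 s, if anything falls off the work surface, if the arm or the gripper's body presses on something with over 40 N, if the wrist force passes 120 N, or if a joint passes its speed limit or range.

## Working session

There is one attempt and no reset: what is moved stays moved. The work goes in short steps, Python scripts to look and compute and a tool call to move; the robot and the scene stay as the last step left them, time stands still between calls to the robot, and variables do not carry over. Pictures are saved under pics/ and viewed, and the job is handed in when it is done.

Besides the shell and the picture viewer there is one more tool, called after "Call:" by a JSON object that holds its "fn" and its "kwargs", one argument or row to a line. apply_moves: Moves the arm, as the interface text tells. Its arguments: {"type":"object","properties":{"motion":{"type":"string"},"squeeze":{"type":"number"}},"required":["motion"]}

```bash
ls; mkdir -p pics; python3 - <<'E'
from rig import r, grab_frame, spotter
import cv2
print(r.sense())
for n in ["scene","side","wrist"]:
    f=grab_frame(n); cv2.imwrite(f"pics/a_{n}.png",f["img"][:,:,::-1])
    print(n,f["fx"],f["cx"],f["R"],f["t"])
    for q in ["analyser","tray_handle","lever_pad","cam_front_pin","cam_front_end","cam_rear_pin","cam_rear_end","coupler_seat","cartridge","reagent_bottle","beaker","spanner"]:
        print(q,[( [round(v) for v in d["point"]],round(d["conf"],2)) for d in spotter.place_of(q,n)[:3]])
E
```

```text
pics
{'clock': 0.0, 'qpos': array([-1.20540960e+00,  3.53685659e-01,  1.63412146e+00, -3.40648370e-05,
        1.15519003e+00, -2.39465666e-03]), 'qvel': array([ 0.00100985, -0.00034033,  0.00062786, -0.0012834 , -0.0016636 ,
        0.00075436]), 'joint_efforts': array([ 1.47404837e-03, -6.05252910e+01, -3.42070484e+01,  9.15629948e-05,
        9.50306043e-03,  4.57051988e-05]), 'eef_pos': array([ 224.63442182, -582.99600705,  403.94350256]), 'tcp_rot': array([-3.14018809e+00,  2.77822429e-05,  3.67795174e-01]), 'contact_force': array([ 0.14171083, -0.48789795, -0.16485689]), 'wrist_torque': array([-0.0520705 ,  0.00734105, -0.03987702]), 'opening': 1.0036626853150674}
scene 439.353779169112 248.62758519497595 [[-0.76388704  0.64523828 -0.01200605]
 [ 0.53418442  0.62175453 -0.57277247]
 [-0.36210991 -0.44394692 -0.81962647]] [ 619.19507626  -91.18770265 1098.74278674]
analyser [([574, 79, 0], 0.65)]
tray_handle [([586, -44, 82], 0.72), ([605, -220, 67], 0.67)]
lever_pad [([451, 22, 93], 0.67)]
cam_front_pin [([589, -75, 120], 0.7)]
cam_front_end [([597, -150, 123], 0.7)]
cam_rear_p
[... 797 characters left out ...]
ar_end []
coupler_seat [([585, -42, 84], 0.91)]
cartridge [([354, -97, -1], 0.84), ([799, -69, -5], 0.72), ([583, -47, 84], 0.68)]
reagent_bottle [([644, -465, -1], 0.59), ([601, -226, 68], 0.2)]
beaker [([479, -540, 0], 0.56)]
spanner [([371, -396, 2], 0.58), ([647, -467, -1], 0.22)]
wrist 278.0270056213458 256.73981882675645 [[ 3.59746622e-01 -9.33050018e-01 -1.75729901e-04]
 [-8.86002556e-01 -3.41666048e-01  3.13470546e-01]
 [-2.92543739e-01 -1.12614273e-01 -9.49597908e-01]] [-625.07297327  -41.2644621   381.84490221]
analyser []
tray_handle []
lever_pad []
cam_front_pin []
cam_front_end []
cam_rear_pin []
cam_rear_end []
coupler_seat []
cartridge []
reagent_bottle []
beaker []
spanner []
```

View pics/a_scene.png

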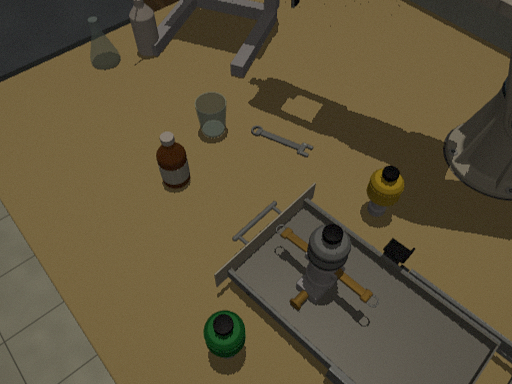

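View pics/a_side.png

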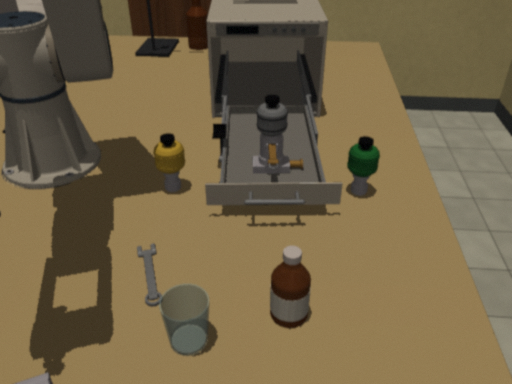

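The tray's axis runs nearly along world y, turned by about 0.09 rad. The coupler is near (585,-45), the lever pad near (452,20) and the handle near (604,-221). Next I'll fit the analyser pose and check it with an overlay.

```bash
cat > h.py <<'E'
from rig import r, grab_frame, spotter
import cv2, numpy as np
def proj(f,P):
    P=np.atleast_2d(P).astype(float); c=P@np.array(f["R"]).T+np.array(f["t"])
    return np.c_[f["fx"]*c[:,0]/c[:,2]+f["cx"], f["fy"]*c[:,1]/c[:,2]+f["cy"]]
class An:
    def __init__(s,x,y,a): s.o=np.array([x,y]); s.a=a; c,n=np.cos(a),np.sin(a); s.R=np.array([[c,-n],[n,c]])
    def w(s,P):
        P=np.atleast_2d(P).astype(float); q=P.copy(); q[:,:2]=P[:,:2]@s.R.T+s.o; return q
    def inv(s,P):
        P=np.atleast_2d(P).astype(float); q=P.copy(); q[:,:2]=(P[:,:2]-s.o)@s.R; return q
def overlay(f,A,segs,name,crop,scale,col=(0,0,255)):
    im=f["img"][:,:,::-1].copy(); x0,y0,x1,y1=crop
    im=cv2.resize(im[y0:y1,x0:x1],None,fx=scale,fy=scale,interpolation=cv2.INTER_CUBIC)
    for s in segs:
        p=((proj(f,A.w(s))+.5-[x0,y0])*scale).astype(int)
        cv2.polylines(im,[p.reshape(-1,1,2)],False,col,1)
    cv2.imwrite(name,im)
E
python3 - <<'E'
from h import *
print(r.sense()["clock"])
from scipy.optimize import least_squares
obs={"h":[(604,-220)],"o":[(577,77)],"s":[(584.5,-44.5)],"fe":[(595.5,-148)],"re":[(578,57)],"fp":[(590,-73)]}
def res(v):
    A=An(*v[:3]); cx,cy=v[3:]
    m={"h":(0,-297),"o":(0,0),"s":(cx,cy),"fe":(cx,cy-100),"re":(cx,cy+100),"fp":(cx,cy-29)}
    return np.concatenate([A.w([m[k]+(0,)])[0,:2]-obs[k][0] for k in obs])
s=least_squares(res,[577,77,.09,0,-122]); print(s.x,s.fun.round(1))
A=An(*s.x[:3]); print("pad",A.inv([[451.5,20,96]]))
cx,cy=s.x[3:]
segs=[[(-150,-262,90),(150,-262,90),(150,-262,32),(-150,-262,32),(-150,-262,90)],
[(-112,-262,66),(-112,190,66),(112,190,66),(112,-262,66)],[(-60,-297,66),(60,-297,66)],
[(-170,240,0),(-170,240,300),(170,240,300),(170,240,0)],
[(cx-8,cy-29,123),(cx-8,cy-100,123),(cx+8,cy-100,123),(cx+8,cy-29,123)],
[(cx-8,cy+29,123),(cx-8,cy+100,123),(cx+8,cy+100,123),(cx+8,cy+29,123)]]
t=np.linspace(0,2*np.pi,40)
for z in (141,206): segs.append([(cx+35*np.cos(a),cy+35*np.sin(a),z) for a in t])
f=grab_frame("scene"); overlay(f,A,segs,"pics/b_scene.png",(200,160,512,384),2.5)
f=grab_frame("side"); overlay(f,A,segs,"pics/b_side.png",(190,0,390,225),2.6)
E
```

```text
1.95
[ 5.77239176e+02  7.64067292e+01  8.94175879e-02 -1.75585915e+00
 -1.21639860e+02] [-0.2  0.6  0.2 -0.6  1.9 -0.4 -0.2  3.5 -0.6 -2.3 -1.1 -0.8]
pad [[-130.27387171  -44.95306207   96.        ]]
```

View pics/b_scene.png

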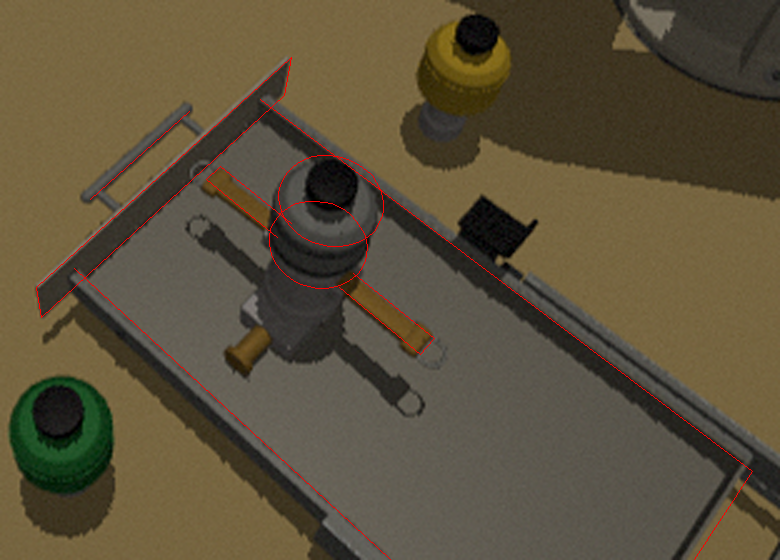

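View pics/b_side.png

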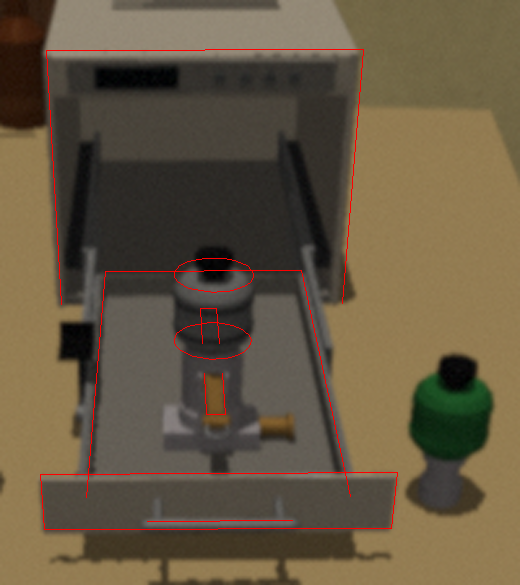

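The overlay fits well: both arms are level and the front panel is thin. The pull rings stick out past the arm ends. First I'll come over the front arm with the fingers shut and the jaws along the tray axis, so the body stays clear of the shell.

```bash
cat >> h.py <<'E'
A=An(577.24,76.41,0.0894)
def plan(cmd,ax,ay,tipz,yaw=0.0894,L=173):
    # cmd=[x,y,z,yaw] commanded; target analyser coords -> fractions
    w=A.w([[ax,ay,tipz+L]])[0]; d=w-np.array(cmd[:3]); c,n=np.cos(cmd[3]),np.sin(cmd[3])
    return np.round([ (c*d[0]+n*d[1])/1000, -(-n*d[0]+c*d[1])/1000, -d[2]/1000, -(yaw-cmd[3])/np.pi],4)
def where():
    s=r.sense(); p=A.inv([s["eef_pos"]])[0]; F=s["contact_force"]; fa=A.R.T@F[:2]
    print("t",s["clock"],"an",p.round(1),"tip",round(p[2]-173,1),"yaw",s["tcp_rot"][2].round(4),"F an",fa.round(1),F[2].round(1),"op",round(s["opening"],3),"q",s["qpos"].round(2))
E
python3 -c "
from h import *
print(plan([224.726,-583.205,404.681,.3678],-1.5,-207,145))"
```

```text
[ 0.5078 -0.2901  0.0867  0.0886]
```

Call:
{"fn": "apply_moves", "kwargs": {
  "motion": "-1 0.03 -0.017 0.003 0.01; -1 0.065 -0.037 0.008 0.02; -1 0.1 -0.057 0.014 0.03; -1 0.135 -0.077 0.02 0.04; -1 0.17 -0.097 0.026 0.05; -1 0.205 -0.117 0.032 0.06; -1 0.24 -0.137 0.038 0.07; -1 0.275 -0.157 0.044 0.08; -1 0.31 -0.177 0.05 0.0886; -1 0.345 -0.197 0.057 0.0886; -1 0.38 -0.217 0.064 0.0886; -1 0.415 -0.237 0.071 0.0886; -1 0.45 -0.257 0.078 0.0886; -1 0.48 -0.275 0.084 0.0886; -1 0.5 -0.286 0.0867 0.0886; -1 0.5078 -0.2901 0.0867 0.0886; -1 0.5078 -0.2901 0.0867 0.0886; -1 0.5078 -0.2901 0.0867 0.0886",
  "squeeze": 20
}}

```text
clock: 3.55
eef_pos: [594.0, -130.2, 318.0]
tcp_rot: [3.141, 0.001, 0.09]
contact_force: [-0.3, -0.6, 0.5]
opening: 0.0
```

```bash
python3 - <<'E'
from h import *
where()
for n in("scene","side","wrist"):
    f=grab_frame(n); im=f["img"][:,:,::-1]
    if n=="scene": im=cv2.resize(im[100:384,150:512],None,fx=2,fy=2)
    if n=="side": im=cv2.resize(im[0:250,130:400],None,fx=2,fy=2)
    cv2.imwrite(f"pics/c_{n}.png",im)
E
```

```text
t 3.55 an [  -1.8 -207.2  318. ] tip 145.0 yaw 0.0904 F an [-0.3 -0.6] 0.5 op 0.0 q [-0.22  0.42  1.75 -0.    0.98  1.26]
```

View pics/c_scene.png

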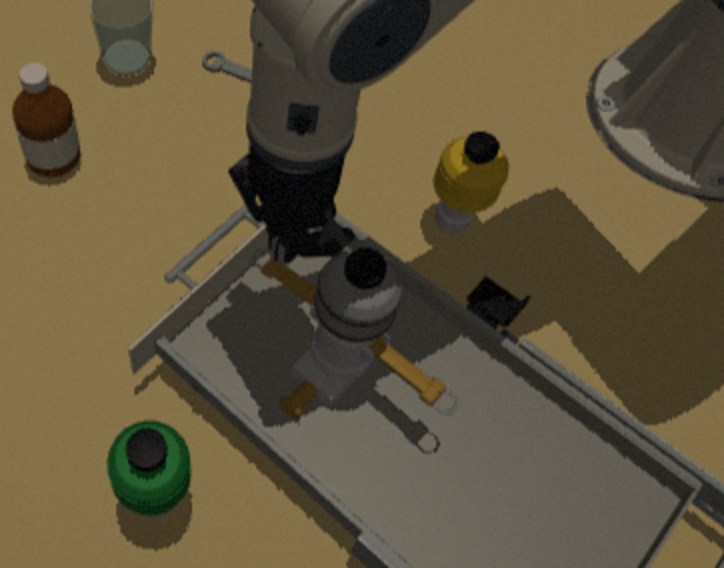

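View pics/c_side.png

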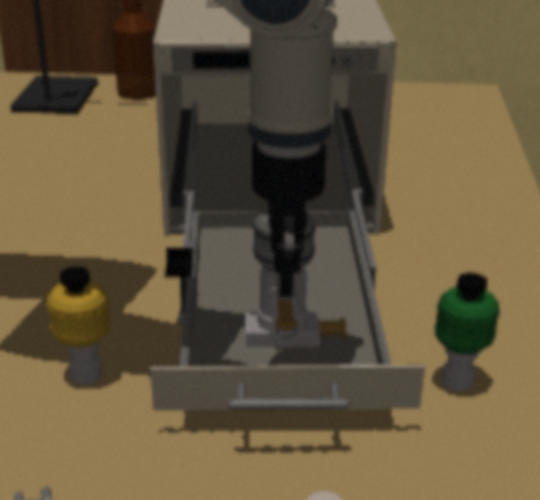

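View pics/c_wrist.png

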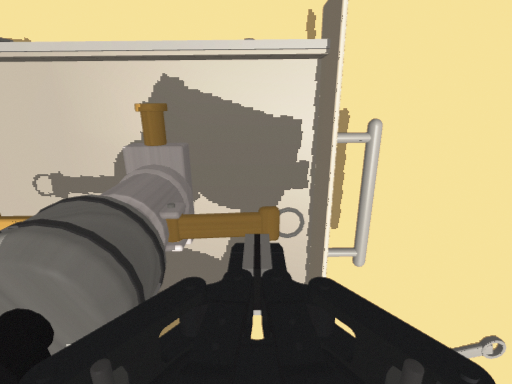

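```bash
python3 - <<'E'
from h import *
f=grab_frame("wrist"); s=r.sense()
R=np.array(f["R"]);t=np.array(f["t"]); C=-R.T@t
from scipy.spatial.transform import Rotation as Ro
T=Ro.from_euler("xyz",s["tcp_rot"]).as_matrix()
c=T.T@(C-s["eef_pos"]); print("cam in tool",c.round(1))
for px in [(40,375),(60,375),(180,285),(200,275),(240,245),(232,275),(255,240),(325,282),(478,383)]:
    d=T.T@R.T@np.array([(px[0]-f["cx"])/f["fx"],(px[1]-f["cy"])/f["fy"],1])
    for X in (-10,0,10,):
        k=(X-c[0])/d[0]; print(px,X,(c+k*d).round(1))
E
```

```text
cam in tool [80.6  0.1 29.3]
(40, 375) -10 [-10.  -75.3 101.2]
(40, 375) 0 [  0.  -67.   93.3]
(40, 375) 10 [ 10.  -58.7  85.4]
(60, 375) -10 [-10.  -68.3 101.2]
(60, 375) 0 [  0.  -60.8  93.3]
(60, 375) 10 [ 10.  -53.2  85.4]
(180, 285) -10 [-10.  -39.6 151. ]
(180, 285) 0 [  0.  -35.3 137.6]
(180, 285) 10 [ 10.  -30.9 124.2]
(200, 275) -10 [-10.  -31.  159.8]
(200, 275) 0 [  0.  -27.5 145.4]
(200, 275) 10 [ 10.  -24.1 131. ]
(240, 245) -10 [-10.  -11.  193.1]
(240, 245) 0 [  0.   -9.8 175.1]
(240, 245) 10 [ 10.   -8.5 157. ]
(232, 275) -10 [-10.  -13.4 159.8]
(232, 275) 0 [ -0.  -12.  145.4]
(232, 275) 10 [ 10.  -10.5 131. ]
(255, 240) -10 [-10.   -1.1 200.1]
(255, 240) 0 [  0.   -1.  181.3]
(255, 240) 10 [ 10.   -0.8 162.4]
(325, 282) -10 [-10.   36.1 153.6]
(325, 282) 0 [  0.   32.1 139.9]
(325, 282) 10 [ 10.   28.1 126.2]
(478, 383) -10 [-10.   75.   98.4]
(478, 383) 0 [ 0.  66.7 90.8]
(478, 383) 10 [10.  58.5 83.2]
```

```bash
python3 - <<'E'
from h import *
from scipy.spatial.transform import Rotation as Ro
s=r.sense(); T=Ro.from_euler("xyz",s["tcp_rot"]).as_matrix()
f=grab_frame("side"); k=8
tl=lambda P:(np.atleast_2d(P)@T.T+s["eef_pos"])
im=f["img"][:,:,::-1]; x0,y0,x1,y1=230,50,315,160
im=cv2.resize(im[y0:y1,x0:x1],None,fx=k,fy=k,interpolation=cv2.INTER_CUBIC)
im=np.clip(im.astype(float)*3,0,255).astype(np.uint8)[:, :]
for z in range(0,180,10):
    for X in (-38,-20,-11,11,20,38):
        p=((proj(f,tl([X,0,z]))[0]+.5-[x0,y0])*k).astype(int); cv2.circle(im,tuple(int(v) for v in p),2,(0,0,255) if z%50 else (0,255,0),-1)
im=cv2.resize(im,None,fx=.66,fy=.66); print(im.shape)
cv2.imwrite("pics/d_side.png",im)
E
```

```text
(581, 449, 3)
```

View pics/d_side.png

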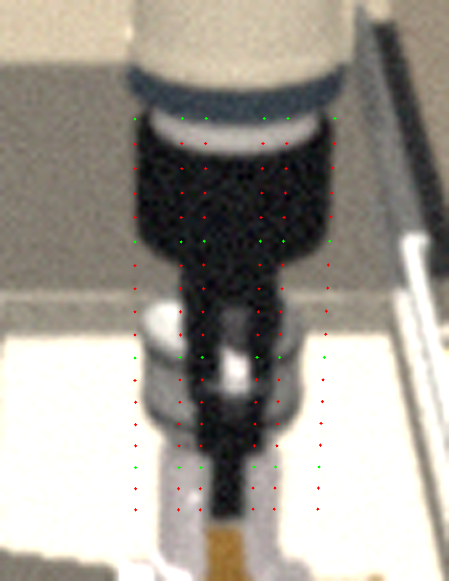

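View pics/a_wrist.png

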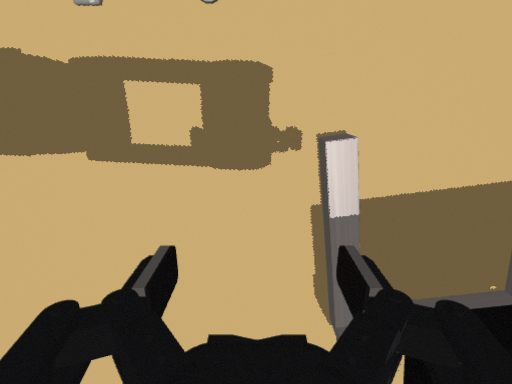

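```bash
python3 - <<'E'
import cv2,numpy as np
im=cv2.imread("pics/a_scene.png"); 
a=np.clip(cv2.resize(im[0:90,140:320],None,fx=4.4,fy=4.4,interpolation=cv2.INTER_CUBIC).astype(float)*3,0,255)
cv2.imwrite("pics/a2.png",a.astype(np.uint8))
E
```

```text
(no output)
```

View pics/a2.png

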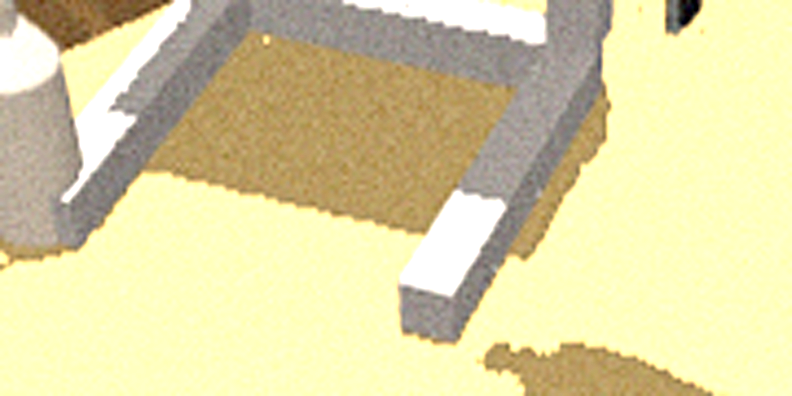

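```bash
python3 - <<'E'
import numpy as np
fx=278.03;cx=256.74;cy=192.0
# cam axes in tool: derive from initial R
from rig import grab_frame
f=grab_frame("wrist");print(f["cy"]);cy=f["cy"]
from scipy.spatial.transform import Rotation as Ro
from rig import r
s=r.sense();T=Ro.from_euler("xyz",s["tcp_rot"]).as_matrix();R=np.array(f["R"])
c=np.array([80.6,.1,29.3])
for px in [(50,305),(78,303),(20,340),(2,362),(105,295),(135,285),(165,247),(148,350)]:
    d=T.T@R.T@np.array([(px[0]-cx)/fx,(px[1]-cy)/fx,1])
    print(px,[(c+(X-c[0])/d[0]*d).round(0)[1:].tolist() for X in (-11,0,11,16)])
E
```

```text
192.62872795094918
(50, 305) [[-98.0, 137.0], [-86.0, 124.0], [-74.0, 111.0], [-69.0, 105.0]]
(78, 303) [[-85.0, 139.0], [-75.0, 126.0], [-65.0, 112.0], [-60.0, 106.0]]
(20, 340) [[-95.0, 117.0], [-84.0, 107.0], [-72.0, 96.0], [-67.0, 91.0]]
(2, 362) [[-94.0, 107.0], [-83.0, 98.0], [-71.0, 88.0], [-66.0, 84.0]]
(105, 295) [[-75.0, 144.0], [-66.0, 131.0], [-57.0, 117.0], [-53.0, 111.0]]
(135, 285) [[-64.0, 152.0], [-56.0, 138.0], [-48.0, 123.0], [-45.0, 116.0]]
(165, 247) [[-60.0, 192.0], [-53.0, 173.0], [-46.0, 153.0], [-43.0, 144.0]]
(148, 350) [[-42.0, 112.0], [-37.0, 102.0], [-32.0, 92.0], [-30.0, 88.0]]
```

The gripper is 2F-85-like. When open, its outer elbows stand about 74 mm out and about 49 mm above the tips. With tips near the tray floor, an elbow can fold the arm fully from below the shell. I'll back off and open to about 76 mm, which puts the rear finger between panel and bar.

Call:
{"fn": "apply_moves", "kwargs": {
  "motion": "-1 0 0.015 0 0; 0.79 0 0.027 0 0; 0.79 0 0.027 0 0; 0.79 0 0.027 0 0; 0.79 0 0.027 0 0; 0.79 0 0.027 0 0; 0.79 0 0.027 0 0; 0.79 0 0.027 0 0"
}}

```text
clock: 4.52
eef_pos: [596.7, -156.5, 318.0]
tcp_rot: [-3.141, 0.0, 0.09]
contact_force: [-0.3, -0.5, 0.2]
opening: 0.897
```

```bash
python3 - <<'E'
from h import *
where()
for n in("scene","wrist"):
    f=grab_frame(n); im=f["img"][:,:,::-1]
    if n=="scene": im=np.clip(cv2.resize(im[120:320,220:400],None,fx=3,fy=3).astype(float)*2,0,255).astype(np.uint8)
    cv2.imwrite(f"pics/e_{n}.png",im)
E
```

```text
t 4.5167 an [  -1.4 -233.7  318. ] tip 145.0 yaw 0.0899 F an [-0.4 -0.4] 0.2 op 0.897 q [-0.26  0.43  1.73  0.    0.98  1.22]
```

View pics/e_wrist.png

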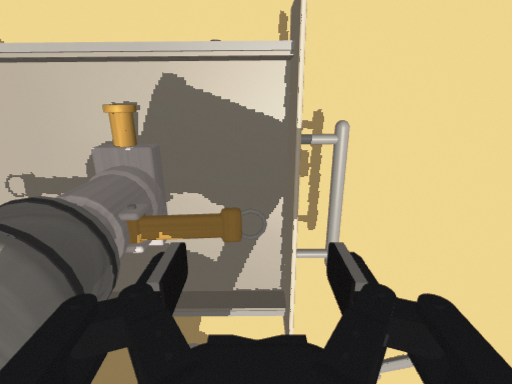

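View pics/e_scene.png

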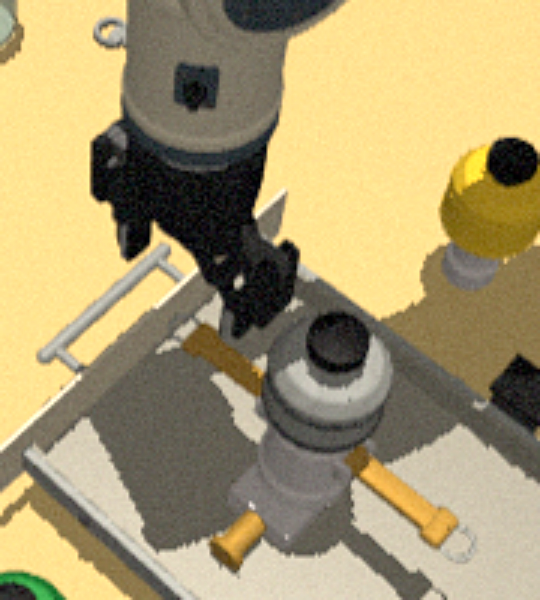

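Call:
{"fn": "apply_moves", "kwargs": {
  "motion": "0.79 0 0 0.01 0; 0.79 0 0 0.02 0; 0.79 0 0 0.03 0; 0.79 0 0 0.038 0; 0.79 0 0 0.046 0; 0.79 0 0 0.054 0; 0.79 0 0 0.06 0; 0.79 0 0 0.06 0"
}}

```text
clock: 5.28
eef_pos: [596.4, -156.8, 256.5]
tcp_rot: [-3.141, 0.001, 0.089]
contact_force: [1.1, -0.4, 0.3]
opening: 0.895
```

```bash
python3 - <<'E'
from h import *
where()
for n in("scene","wrist"):
    f=grab_frame(n); im=f["img"][:,:,::-1]
    if n=="scene": im=np.clip(cv2.resize(im[120:320,220:400],None,fx=3,fy=3).astype(float)*2,0,255).astype(np.uint8)
    cv2.imwrite(f"pics/f_{n}.png",im)
E
```

```text
t 5.2833 an [  -1.8 -234.   256.5] tip 83.5 yaw 0.0895 F an [ 1.1 -0.5] 0.3 op 0.895 q [-0.26  0.51  1.76 -0.    0.87  1.22]
```

View pics/f_wrist.png

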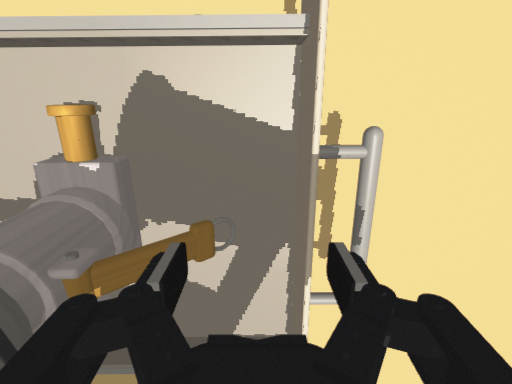

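View pics/f_scene.png

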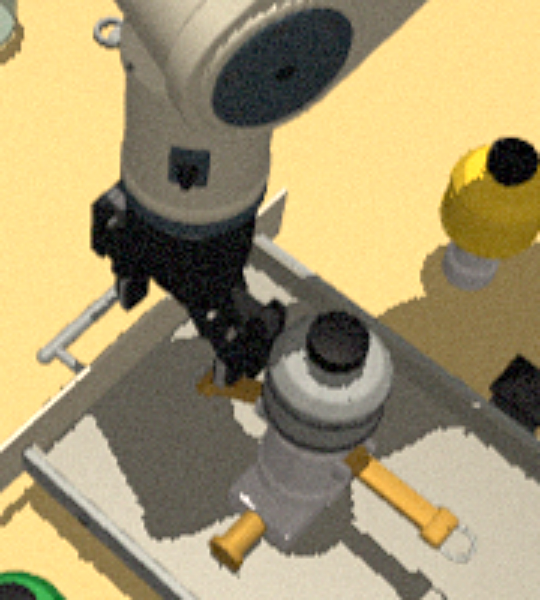

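Call:
{"fn": "apply_moves", "kwargs": {
  "motion": "0.79 0 0 0.008 0; 0.79 0 0 0.016 0; 0.79 0 0 0.022 0; 0.79 0 0 0.026 0; 0.79 0 0 0.026 0"
}}

```text
clock: 5.8
eef_pos: [596.3, -156.8, 230.8]
tcp_rot: [-3.141, 0.001, 0.089]
contact_force: [0.6, -0.4, 0.3]
opening: 0.895
```

Call:
{"fn": "apply_moves", "kwargs": {
  "motion": "0.79 0 0 0.006 0; 0.79 0 0 0.012 0; 0.79 0 0 0.018 0; 0.79 0 0 0.022 0; 0.79 0 0 0.022 0"
}}

```text
clock: 6.22
eef_pos: [596.5, -157.0, 209.1]
tcp_rot: [3.142, 0.0, 0.089]
contact_force: [1.6, -1.5, -0.6]
opening: 0.896
```

```bash
python3 - <<'E'
from h import *
where()
for n in("scene","wrist"):
    f=grab_frame(n); im=f["img"][:,:,::-1]
    if n=="scene": im=np.clip(cv2.resize(im[120:320,220:400],None,fx=3,fy=3).astype(float)*2,0,255).astype(np.uint8)
    cv2.imwrite(f"pics/g_{n}.png",im)
E
```

```text
t 6.2167 an [  -1.6 -234.2  209.1] tip 36.1 yaw 0.0893 F an [ 1.4 -1.6] -0.6 op 0.896 q [-0.26  0.58  1.78 -0.    0.78  1.22]
```

View pics/g_wrist.png

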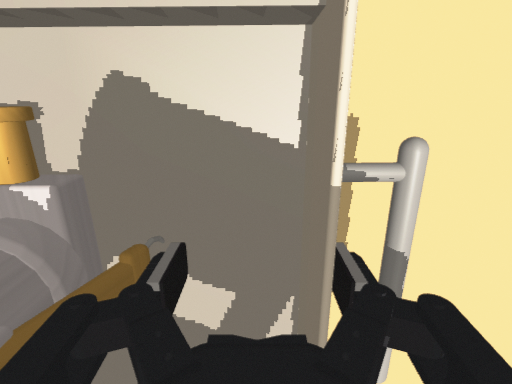

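View pics/g_scene.png

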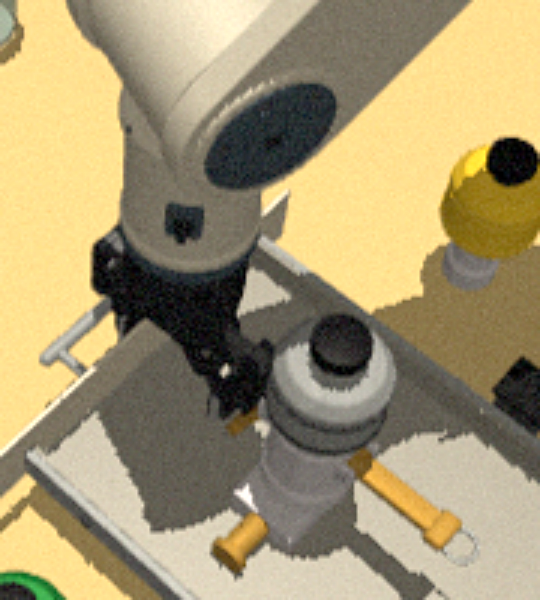

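Call:
{"fn": "apply_moves", "kwargs": {
  "motion": "1 0 0 0.002 0; 1 0 -0.001 0.002 0; 1 0 -0.003 0.002 0; 1 0 -0.003 0.002 0; 1 0 -0.003 0.002 0"
}}

```text
clock: 6.73
eef_pos: [596.3, -154.4, 207.8]
tcp_rot: [3.141, 0.0, 0.09]
contact_force: [0.8, -6.7, -2.3]
opening: 1.001
```

Call:
{"fn": "apply_moves", "kwargs": {
  "motion": "1 0 -0.001 0 0; 1 0 -0.002 0 0; 1 0 -0.003 0 0; 1 0 -0.003 0 0"
}}

```text
clock: 7.07
eef_pos: [596.0, -151.5, 207.8]
tcp_rot: [3.14, 0.0, 0.09]
contact_force: [0.6, -8.1, -2.0]
opening: 0.996
```

```bash
python3 - <<'E'
from h import *
where()
for n in("scene","side","wrist"):
    f=grab_frame(n); im=f["img"][:,:,::-1]
    if n=="scene": im=np.clip(cv2.resize(im[120:320,220:400],None,fx=3,fy=3).astype(float)*2,0,255).astype(np.uint8)
    if n=="side": im=np.clip(cv2.resize(im[60:240,190:350],None,fx=3,fy=3).astype(float)*2,0,255).astype(np.uint8)
    cv2.imwrite(f"pics/i_{n}.png",im)
print(spotter.place_of("cam_front_end","scene")[:2],spotter.place_of("cam_front_end","wrist")[:2],spotter.place_of("coupler_seat","scene")[:1])
E
```

```text
t 7.0667 an [  -1.6 -228.7  207.8] tip 34.8 yaw 0.0898 F an [-0.1 -8.1] -2.0 op 0.996 q [-0.25  0.58  1.79 -0.    0.78  1.23]
[{'point': [589.5, -82.8, 54.9], 'conf': 0.53}] [{'point': [587.3, -85.9, 47.4], 'conf': 0.56}] [{'point': [584.6, -41.3, 84.9], 'conf': 0.72}]
```

View pics/i_wrist.png

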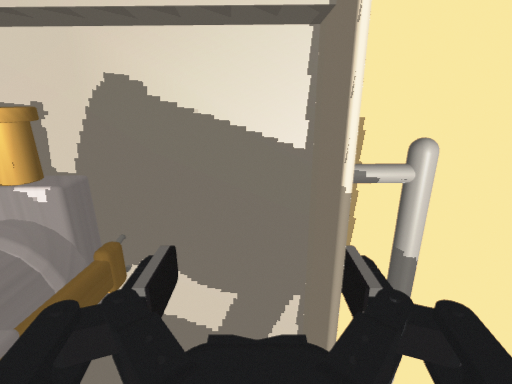

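View pics/i_scene.png

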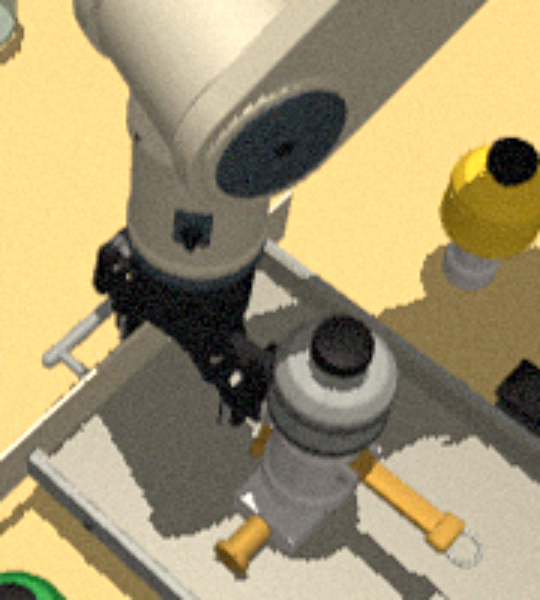

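Call:
{"fn": "apply_moves", "kwargs": {
  "motion": "1 0 -0.001 0 0; 1 0 -0.002 0 0; 1 0 -0.003 0 0; 1 0 -0.003 0 0"
}}

```text
clock: 7.7
eef_pos: [595.8, -149.0, 207.9]
tcp_rot: [3.139, -0.0, 0.09]
contact_force: [0.9, -12.6, -2.9]
opening: 0.999
```

Call:
{"fn": "apply_moves", "kwargs": {
  "motion": "1 0 -0.001 0 0; 1 0 -0.002 0 0; 1 0 -0.002 0 0"
}}

```text
clock: 7.95
eef_pos: [595.7, -148.0, 208.0]
tcp_rot: [3.138, -0.001, 0.091]
contact_force: [0.4, -19.9, -3.7]
opening: 0.997
```

```bash
python3 - <<'E'
from h import *
where()
for n in("scene","wrist"):
    f=grab_frame(n); im=f["img"][:,:,::-1]
    if n=="scene": im=np.clip(cv2.resize(im[120:320,220:400],None,fx=3,fy=3).astype(float)*2,0,255).astype(np.uint8)
    cv2.imwrite(f"pics/j_{n}.png",im)
print(spotter.place_of("cam_front_end","scene")[:2],spotter.place_of("cam_front_end","wrist")[:2],spotter.place_of("coupler_seat","scene")[:1])
E
```

```text
t 7.95 an [  -1.6 -225.2  208. ] tip 35.0 yaw 0.0905 F an [ -1.4 -19.9] -3.7 op 0.997 q [-0.25  0.57  1.79 -0.01  0.77  1.24]
[{'point': [588.6, -78.6, 50.9], 'conf': 0.56}] [{'point': [586.8, -78.8, 46.9], 'conf': 0.7}] [{'point': [585.5, -41.7, 84.8], 'conf': 0.55}]
```

View pics/j_wrist.png

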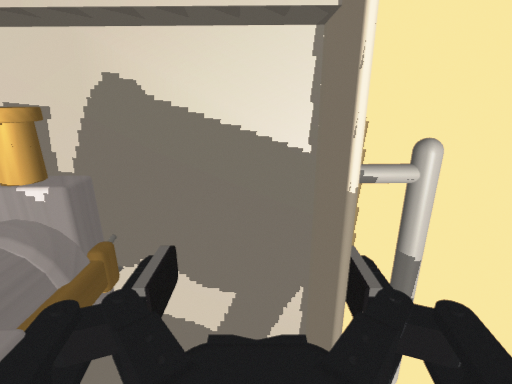

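View pics/j_scene.png

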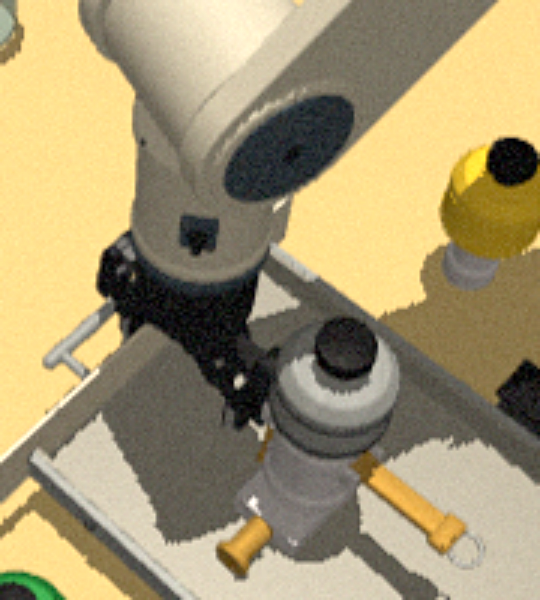

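Call:
{"fn": "apply_moves", "kwargs": {
  "motion": "1 0 0.003 0 0; 0.75 0 0.006 0 0; 0.75 0 0.008 0 0; 0.75 0 0.008 0 0; 0.75 0 0.008 -0.01 0; 0.75 0 0.008 -0.03 0; 0.75 0 0.008 -0.06 0; 0.75 0 0.008 -0.095 0; 0.75 0 0.01 -0.13 0; 0.75 0 0.03 -0.15 0; 0.75 0 0.05 -0.155 0; 0.75 0 0.05 -0.155 0"
}}

```text
clock: 9.2
eef_pos: [601.0, -197.8, 366.8]
tcp_rot: [3.138, -0.005, 0.089]
contact_force: [-0.0, -0.1, -0.1]
opening: 0.869
```

```bash
python3 - <<'E'
from h import *
where()
for n in("scene","side","wrist"):
    f=grab_frame(n); im=f["img"][:,:,::-1]
    if n=="scene": im=np.clip(cv2.resize(im[120:320,220:400],None,fx=3,fy=3).astype(float)*2,0,255).astype(np.uint8)
    if n=="side": im=np.clip(cv2.resize(im[60:240,190:350],None,fx=3,fy=3).astype(float)*2,0,255).astype(np.uint8)
    cv2.imwrite(f"pics/k_{n}.png",im)
    for q in ("cam_front_end","coupler_seat","cartridge","cam_rear_end"): print(n,q,[(np.round(d["point"]),round(d["conf"],2)) for d in spotter.place_of(q,n)[:3]])
E
```

```text
t 9.2 an [  -0.9 -275.2  366.8] tip 193.8 yaw 0.0889 F an [-0.1 -0.1] -0.1 op 0.869 q [-0.32  0.4   1.65 -0.    1.08  1.16]
scene cam_front_end [(array([586., -79.,  52.]), 0.49)]
scene coupler_seat [(array([585., -42.,  86.]), 0.75)]
scene cartridge [(array([590., -42.,  83.]), 0.93), (array([805., -66.,   2.]), 0.87), (array([349., -94.,   2.]), 0.72)]
scene cam_rear_end [(array([576.,  56., 129.]), 0.64), (array([ 643., -473.,    5.]), 0.35)]
side cam_front_end [(array([580.,  75.,   0.]), 0.71), (array([588., -76.,  47.]), 0.69)]
side coupler_seat [(array([585., -38.,  80.]), 0.85)]
side cartridge [(array([349., -96.,   3.]), 0.8), (array([803., -72.,  -6.]), 0.79), (array([ 475., -538.,    1.]), 0.47)]
side cam_rear_end []
wrist cam_front_end [(array([588., -79.,  46.]), 0.75)]
wrist coupler_seat [(array([585., -39.,  87.]), 0.88)]
wrist cartridge [(array([588., -44.,  84.]), 0.85), (array([348., -90.,  -2.]), 0.65)]
wrist cam_rear_end []
```

View pics/k_wrist.png

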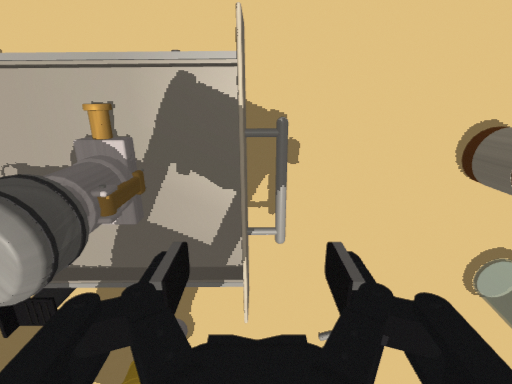

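View pics/k_scene.png

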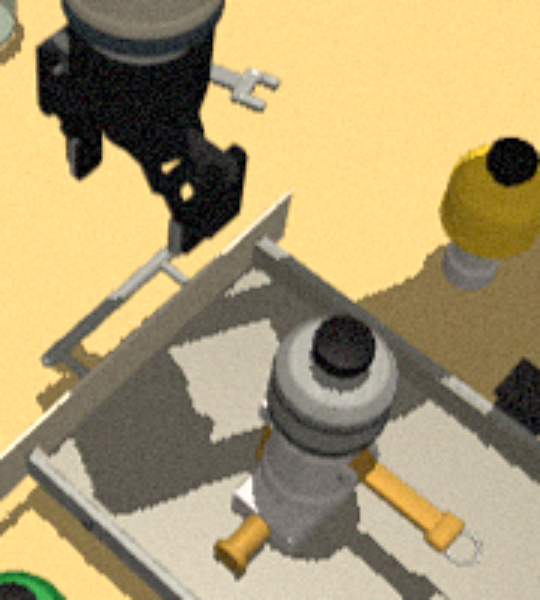

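View pics/k_side.png

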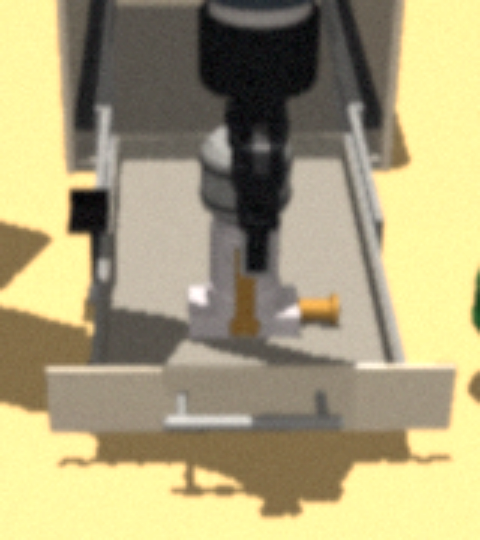

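```bash
cat >> h.py <<'E'
def armseg(cx,cy,phi,side=-1):
    out=[]
    def P(x,l,n): # l along, n outer
        return (x,cy+side*(29+l*np.cos(phi)+n*np.sin(phi)),118-l*np.sin(phi)+n*np.cos(phi))
    out.append([P(-8,15,5),P(-8,57,5),P(-12,57,5),P(-12,71,5),P(12,71,5),P(12,57,5),P(8,57,5),P(8,15,5)])
    out=[[(cx+p[0],p[1],p[2]) for p in s] for s in out]
    return out
E
python3 - <<'E'
from h import *
s0=4; cx,cy=-1.0,-122+s0
pan=[[(-150,-262+s0,90),(150,-262+s0,90)],[(-60,-297+s0,66),(60,-297+s0,66)]]
for n,crop,k in (("scene",(215,175,360,330),5),("wrist",(0,80,300,250),2.6)):
    f=grab_frame(n); f["img"]=np.clip(f["img"].astype(float)*(2 if n=="scene" else 1),0,255).astype(np.uint8)
    overlay(f,A,pan+armseg(cx,cy,1.57),f"pics/l_{n}.png",crop,k)
    im=cv2.imread(f"pics/l_{n}.png")
    for s in armseg(cx,cy,1.45):
        p=((proj(f,A.w(s))+.5-crop[:2])*k).astype(int); cv2.polylines(im,[p.reshape(-1,1,2)],False,(255,0,0),1)
    cv2.imwrite(f"pics/l_{n}.png",im); print(im.shape)
E
```

```text
(775, 725, 3)
(442, 780, 3)
```

View pics/l_scene.png

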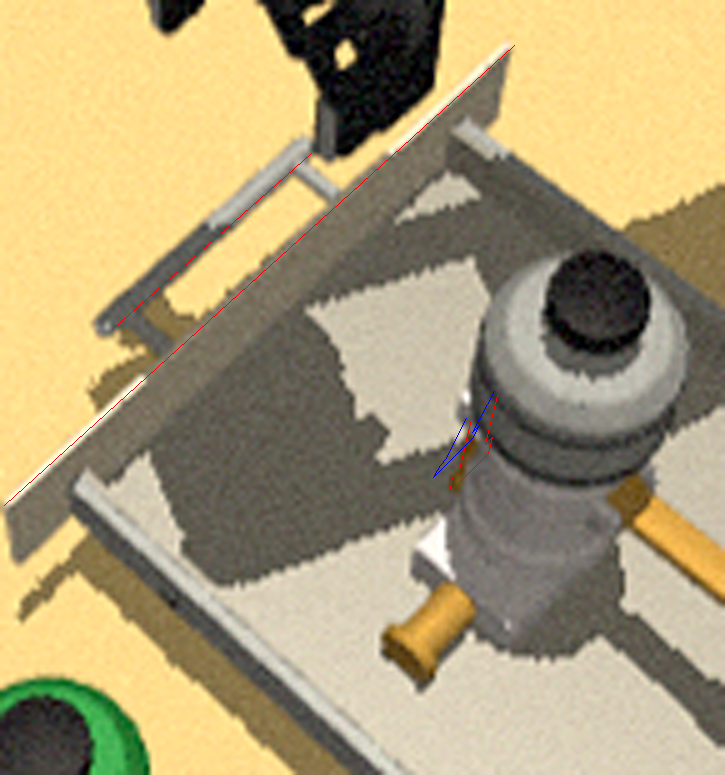

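View pics/l_wrist.png

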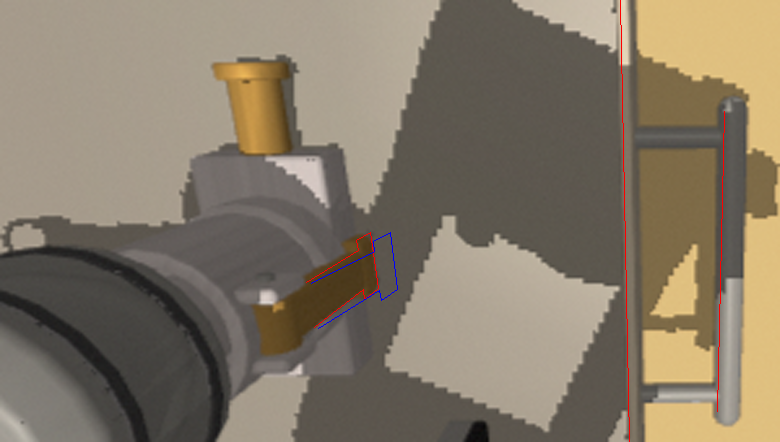

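Front arm matches the 1.57 overlay. Next is the rear arm: I'll pass over the cartridge and come down behind it.

Call:
{"fn": "apply_moves", "kwargs": {
  "motion": "1 0 -0.005 -0.03 0; 1 0 -0.02 -0.055 0; 1 0 -0.045 -0.06 0; 1 0 -0.075 -0.06 0; 1 0 -0.105 -0.06 0; 1 0 -0.135 -0.06 0; 1 0 -0.165 -0.06 0; 1 0 -0.195 -0.06 0; 1 0 -0.225 -0.06 0; 1 0 -0.25 -0.06 0; 1 0 -0.268 -0.06 0; 1 0 -0.275 -0.06 0; 1 0 -0.275 -0.05 0; 1 0 -0.275 -0.02 0; 1 0 -0.275 0.015 0; 1 0 -0.275 0.04 0; 1 0 -0.275 0.05 0; 1 0 -0.275 0.05 0"
}}

```text
clock: 11.55
eef_pos: [574.7, 77.0, 310.1]
tcp_rot: [3.141, 0.005, 0.089]
contact_force: [0.3, 0.4, 0.9]
opening: 1.004
```

```bash
python3 - <<'E'
from h import *
where()
for n in("scene","wrist"):
    f=grab_frame(n); im=f["img"][:,:,::-1]
    if n=="scene": im=np.clip(cv2.resize(im[150:384,220:430],None,fx=2.5,fy=2.5).astype(float)*2,0,255).astype(np.uint8)
    cv2.imwrite(f"pics/m_{n}.png",im)
    for q in ("cam_rear_end","coupler_seat","cartridge"): print(n,q,[(A.inv([d["point"]])[0].round(),round(d["conf"],2)) for d in spotter.place_of(q,n)[:2]])
E
```

```text
t 11.55 an [ -2.5   0.9 310.1] tip 137.1 yaw 0.0885 F an [0.4 0.3] 0.9 op 1.004 q [ 0.13  0.39  1.81 -0.    0.94  1.61]
scene cam_rear_end [(array([  2., -19., 130.]), 0.95), (array([-248., -448.,   -0.]), 0.27)]
scene coupler_seat [(array([  -6., -122.,   83.]), 0.62)]
scene cartridge [(array([ 213., -161.,    1.]), 0.83), (array([   2., -119.,   82.]), 0.7)]
wrist cam_rear_end [(array([ -2., -18., 126.]), 0.73), (array([   2., -116.,   88.]), 0.69)]
wrist coupler_seat [(array([  -2., -116.,   89.]), 0.83)]
wrist cartridge [(array([ -6., -20., 123.]), 0.3)]
```

View pics/m_wrist.png

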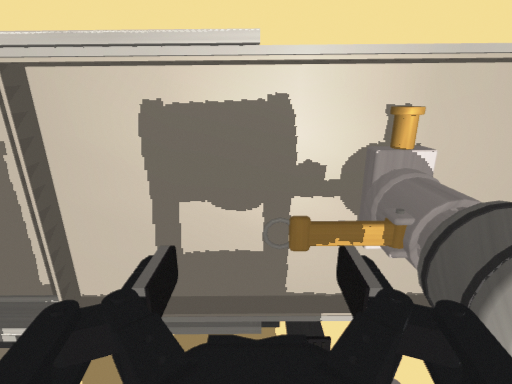

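View pics/m_scene.png

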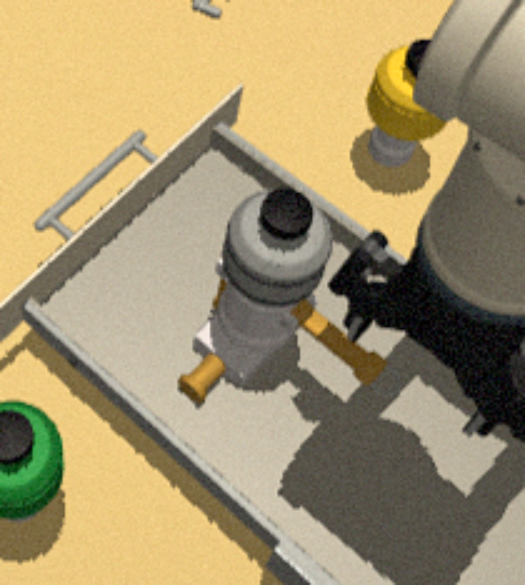

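Call:
{"fn": "apply_moves", "kwargs": {
  "motion": "1 0.002 0 0.015 0; 1 0.002 0 0.03 0; 1 0.002 0 0.04 0; 1 0.002 0 0.048 0; 1 0.002 0 0.056 0; 1 0.002 0 0.064 0; 1 0.002 0 0.072 0; 1 0.002 0 0.08 0; 1 0.002 0 0.087 0; 1 0.002 0 0.093 0; 1 0.002 0 0.099 0; 1 0.002 0 0.102 0; 1 0.002 0 0.102 0"
}}

```text
clock: 13.03
eef_pos: [577.2, 78.4, 210.0]
tcp_rot: [-3.142, 0.001, 0.089]
contact_force: [-0.1, 0.1, 0.3]
opening: 1.0
```

Call:
{"fn": "apply_moves", "kwargs": {
  "motion": "1 0 0.002 0 0; 1 0 0.004 0 0; 1 0 0.006 0 0; 1 0 0.007 0 0; 1 0 0.007 0 0"
}}

```text
clock: 13.45
eef_pos: [578.2, 71.1, 211.2]
tcp_rot: [3.141, -0.0, 0.089]
contact_force: [-0.3, 1.2, 0.1]
opening: 0.999
```

```bash
python3 - <<'E'
from h import *
where()
for n in("scene","wrist"):
    f=grab_frame(n); im=f["img"][:,:,::-1]
    if n=="scene": im=np.clip(cv2.resize(im[150:384,220:430],None,fx=2.5,fy=2.5).astype(float)*2,0,255).astype(np.uint8)
    cv2.imwrite(f"pics/n_{n}.png",im)
    for q in ("cam_rear_end","coupler_seat","cartridge"): print(n,q,[(A.inv([d["point"]])[0].round(),round(d["conf"],2)) for d in spotter.place_of(q,n)[:2]])
E
```

```text
t 13.45 an [  0.5  -5.3 211.2] tip 38.2 yaw 0.0893 F an [-0.2  1.2] 0.1 op 0.999 q [ 0.12  0.53  1.86 -0.    0.75  1.6 ]
scene cam_rear_end [(array([ -1., -56.,  62.]), 0.6)]
scene coupler_seat [(array([  -3., -122.,   86.]), 0.78)]
scene cartridge [(array([-243., -151.,    1.]), 0.81), (array([ 215., -164.,   -2.]), 0.56)]
wrist cam_rear_end [(array([ -5., -62.,  57.]), 0.85)]
wrist coupler_seat []
wrist cartridge []
```

View pics/n_wrist.png

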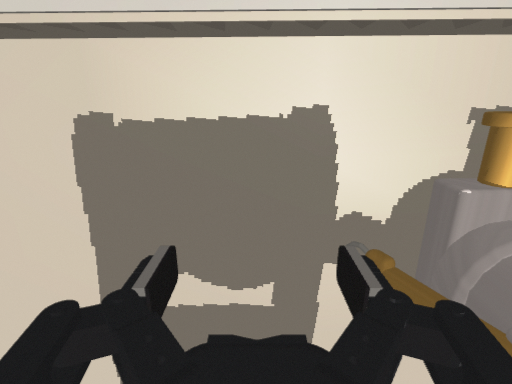

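View pics/n_scene.png

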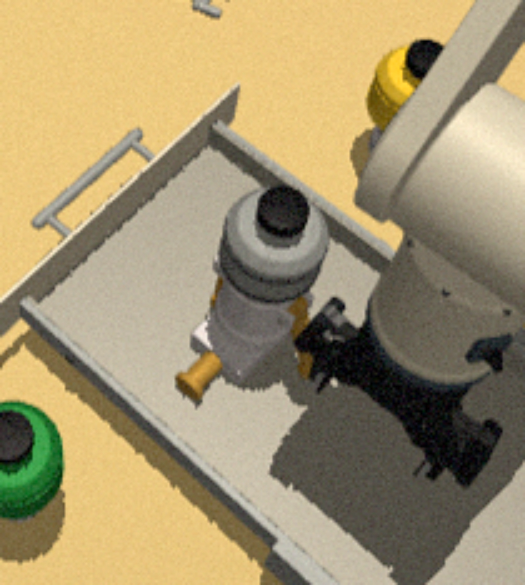

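Call:
{"fn": "apply_moves", "kwargs": {
  "motion": "1 -0.001 0.001 0.002 0; 1 -0.001 0.002 0.003 0; 1 -0.001 0.003 0.003 0; 1 -0.001 0.004 0.003 0; 1 -0.001 0.004 0.003 0"
}}

```text
clock: 14.27
eef_pos: [577.9, 67.7, 208.1]
tcp_rot: [-3.141, -0.001, 0.089]
contact_force: [1.5, 5.0, 1.7]
opening: 0.999
```

Call:
{"fn": "apply_moves", "kwargs": {
  "motion": "1 0 0.001 0 0; 1 0 0.002 0 0; 1 0 0.003 0 0; 1 0 0.003 0 0"
}}

```text
clock: 14.6
eef_pos: [577.8, 64.9, 207.7]
tcp_rot: [-3.141, -0.0, 0.089]
contact_force: [1.0, 7.2, -0.8]
opening: 1.0
```

Call:
{"fn": "apply_moves", "kwargs": {
  "motion": "1 0 0.001 0 0; 1 0 0.002 0 0; 1 0 0.002 0 0"
}}

```text
clock: 14.85
eef_pos: [577.7, 63.0, 207.5]
tcp_rot: [-3.14, 0.001, 0.089]
contact_force: [-0.9, 8.5, -1.8]
opening: 1.002
```

Call:
{"fn": "apply_moves", "kwargs": {
  "motion": "1 0 0.001 0 0; 1 0 0.002 0 0; 1 0 0.002 0 0"
}}

```text
clock: 15.1
eef_pos: [577.7, 61.0, 207.4]
tcp_rot: [-3.14, 0.001, 0.089]
contact_force: [-0.1, 8.2, -3.1]
opening: 0.997
```

```bash
python3 - <<'E'
from h import *
where()
for n in("scene","wrist"):
    f=grab_frame(n); im=f["img"][:,:,::-1]
    if n=="scene": im=np.clip(cv2.resize(im[150:384,220:430],None,fx=2.5,fy=2.5).astype(float)*2,0,255).astype(np.uint8)
    cv2.imwrite(f"pics/o_{n}.png",im)
    for q in ("cam_rear_end","coupler_seat"): print(n,q,[(A.inv([d["point"]])[0].round(),round(d["conf"],2)) for d in spotter.place_of(q,n)[:2]])
E
```

```text
t 15.1 an [ -0.9 -15.4 207.4] tip 34.4 yaw 0.0889 F an [0.7 8.2] -3.1 op 0.997 q [0.1  0.54 1.86 0.   0.74 1.58]
scene cam_rear_end [(array([ -1., -85.,  54.]), 0.68)]
scene coupler_seat [(array([  -5., -128.,   84.]), 0.65)]
wrist cam_rear_end [(array([ -2., -88.,  49.]), 0.73)]
wrist coupler_seat [(array([ -5., -84.,  49.]), 0.35)]
```

View pics/o_wrist.png

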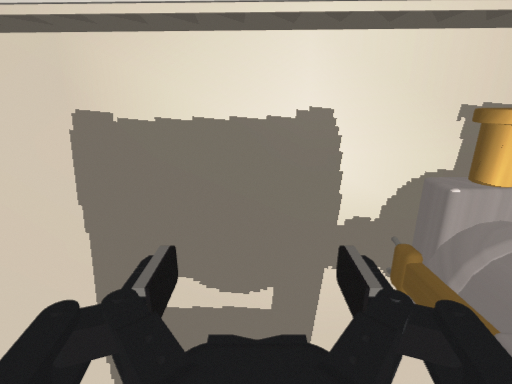

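View pics/o_scene.png

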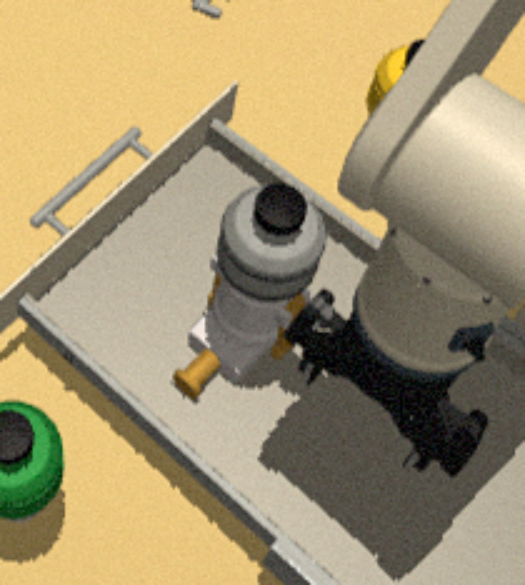

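Call:
{"fn": "apply_moves", "kwargs": {
  "motion": "1 0 0.001 0 0; 1 0 0.002 0 0; 1 0 0.002 0 0"
}}

```text
clock: 15.65
eef_pos: [577.8, 59.6, 207.4]
tcp_rot: [-3.139, 0.001, 0.088]
contact_force: [-1.0, 12.7, -2.2]
opening: 1.002
```

Call:
{"fn": "apply_moves", "kwargs": {
  "motion": "1 0 0.001 0 0; 1 0 0.002 0 0; 1 0 0.002 0 0"
}}

```text
clock: 15.9
eef_pos: [577.9, 59.0, 207.6]
tcp_rot: [-3.137, 0.001, 0.088]
contact_force: [-2.5, 26.0, 0.8]
opening: 0.998
```

```bash
python3 - <<'E'
from h import *
where()
for n in("scene",):
    f=grab_frame(n); im=f["img"][:,:,::-1]
    if n=="scene": im=np.clip(cv2.resize(im[150:384,220:430],None,fx=2.5,fy=2.5).astype(float)*2,0,255).astype(np.uint8)
    cv2.imwrite(f"pics/p_{n}.png",im)
for n in("scene","wrist"):
    for q in ("cam_rear_end","coupler_seat"): print(n,q,[(A.inv([d["point"]])[0].round(),round(d["conf"],2)) for d in spotter.place_of(q,n)[:2]])
E
```

```text
t 15.9 an [ -0.9 -17.4 207.6] tip 34.6 yaw 0.0879 F an [-0.2 26.1] 0.8 op 0.998 q [0.1  0.54 1.86 0.01 0.74 1.58]
scene cam_rear_end [(array([  0., -90.,  53.]), 0.42)]
scene coupler_seat [(array([  -3., -126.,   83.]), 0.86)]
wrist cam_rear_end [(array([ -2., -88.,  49.]), 0.73)]
wrist coupler_seat [(array([ -5., -84.,  49.]), 0.35)]
```

View pics/p_scene.png

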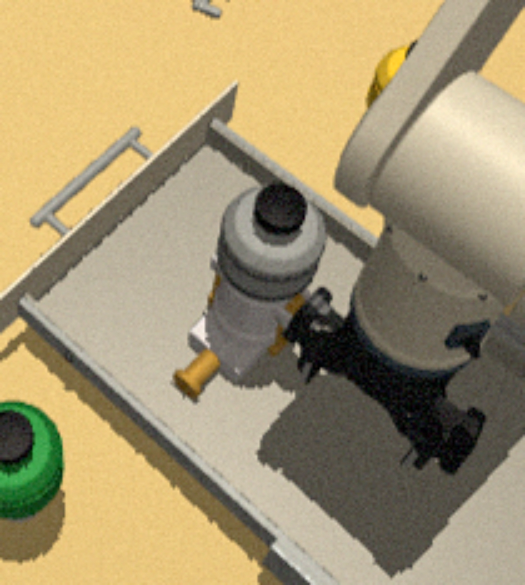

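Call:
{"fn": "apply_moves", "kwargs": {
  "motion": "1 0 -0.006 0 0; 1 0 -0.014 0 0; 1 0 -0.02 -0.01 0; 1 0 -0.02 -0.035 0; -1 0 -0.02 -0.07 0; -1 0 -0.02 -0.1 0; -1 0 -0.02 -0.115 0; -1 -0.02 -0.02 -0.115 0; -1 -0.05 -0.01 -0.115 0; -1 -0.08 0 -0.115 0; -1 -0.11 0.01 -0.115 0; -1 -0.125 0.02 -0.115 0; -1 -0.129 0.025 -0.115 0; -1 -0.129 0.025 -0.115 0"
}}

```text
clock: 17.32
eef_pos: [451.8, 19.3, 323.7]
tcp_rot: [3.141, -0.001, 0.088]
contact_force: [0.5, 0.4, 0.5]
opening: 0.002
```

```bash
python3 - <<'E'
from h import *
where()
for n in("scene","side","wrist"):
    f=grab_frame(n); im=f["img"][:,:,::-1]
    if n=="scene": im=np.clip(cv2.resize(im[150:384,220:430],None,fx=2.5,fy=2.5).astype(float)*2,0,255).astype(np.uint8)
    if n=="side": im=np.clip(cv2.resize(im[60:240,190:350],None,fx=3,fy=3).astype(float)*2,0,255).astype(np.uint8)
    cv2.imwrite(f"pics/q_{n}.png",im)
    for q in ("lever_pad","cam_rear_end","cam_front_end","coupler_seat","cartridge","tray_handle"): print(n,q,[(A.inv([d["point"]])[0].round(),round(d["conf"],2)) for d in spotter.place_of(q,n)[:2]])
E
```

```text
t 17.3167 an [-130.   -45.7  323.7] tip 150.7 yaw 0.0884 F an [0.6 0.3] 0.5 op 0.002 q [ 0.04  0.19  2.07 -0.    0.88  1.52]
scene lever_pad [(array([-133.,  -43.,   93.]), 0.78)]
scene cam_rear_end [(array([  0., -89.,  53.]), 0.62)]
scene cam_front_end [(array([  -3., -159.,   51.]), 0.43), (array([  20., -555.,    4.]), 0.36)]
scene coupler_seat [(array([  -4., -125.,   86.]), 0.68)]
scene cartridge [(array([   1., -123.,   83.]), 0.71), (array([ 215., -162.,   -0.]), 0.56)]
scene tray_handle [(array([  -0., -299.,   68.]), 0.93)]
side lever_pad [(array([-130.,  -46.,  101.]), 0.54)]
side cam_rear_end [(array([-154., -606.,    3.]), 0.72)]
side cam_front_end [(array([  -3., -159.,   45.]), 0.56)]
side coupler_seat [(array([   0., -120.,   86.]), 0.96)]
side cartridge [(array([ 212., -166.,   -4.]), 0.89), (array([-244., -152.,    1.]), 0.88)]
side tray_handle [(array([  -3., -304.,   70.]), 0.63)]
wrist lever_pad [(array([-133.,  -49.,   96.]), 0.91)]
wrist cam_rear_end [(array([ -2., -92.,  47.]), 0.65)]
wrist cam_front_end []
wrist coupler_seat []
wrist cartridge [(array([-248., -146.,   -1.]), 0.83), (array([   1., -129.,   83.]), 0.65)]
wrist tray_handle []
```

View pics/q_wrist.png

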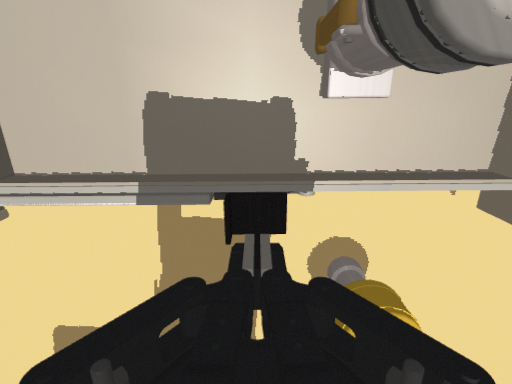

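View pics/q_scene.png

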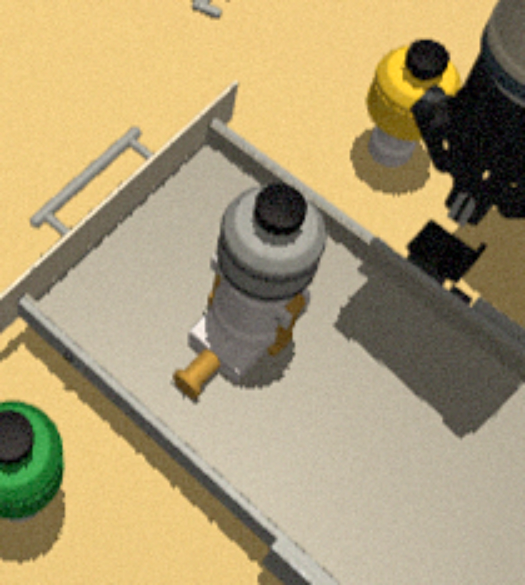

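View pics/q_side.png

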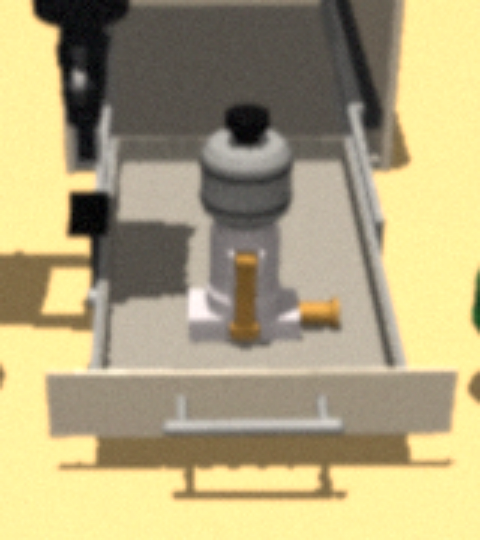

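Both arms look folded: the ends are about 69 mm apart against 68 expected. Now the lever: come down on the pad just short of the lip.

Call:
{"fn": "apply_moves", "kwargs": {
  "motion": "-1 -0.001 0 0.015 0; -1 -0.001 0 0.03 0; -1 -0.001 0 0.042 0; -1 -0.001 0 0.05 0; -1 -0.001 0 0.055 0; -1 -0.001 0 0.059 0; -1 -0.001 0 0.062 0; -1 -0.001 0 0.064 0; -1 -0.001 0 0.064 0"
}}

```text
clock: 19.12
eef_pos: [451.1, 23.5, 261.2]
tcp_rot: [-3.133, 0.0, 0.084]
contact_force: [-14.9, 40.4, 42.7]
opening: -0.004
```

```bash
python3 - <<'E'
from h import *
where()
for n in("scene","wrist"):
    f=grab_frame(n); im=f["img"][:,:,::-1]
    if n=="scene": im=np.clip(cv2.resize(im[180:340,330:480],None,fx=3.5,fy=3.5).astype(float)*2.5,0,255).astype(np.uint8)
    if n=="wrist": im=np.clip(im.astype(float)*2,0,255).astype(np.uint8)
    cv2.imwrite(f"pics/r_{n}.png",im)
E
```

```text
t 19.1167 an [-130.4  -41.4  261.2] tip 88.2 yaw 0.0844 F an [-11.2  41.5] 42.7 op -0.004 q [0.05 0.3  2.12 0.01 0.73 1.52]
```

View pics/r_wrist.png

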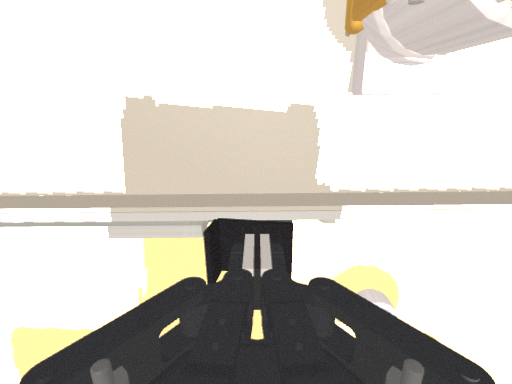

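View pics/r_scene.png

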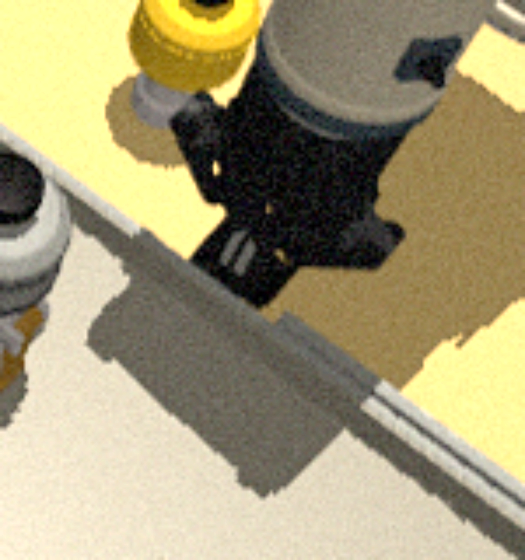

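Call:
{"fn": "apply_moves", "kwargs": {
  "motion": "-1 0 -0.002 -0.0005 0; -1 0 -0.004 -0.0007 0; -1 0 -0.005 -0.0007 0; -1 0 -0.005 -0.0007 0"
}}

```text
clock: 19.55
eef_pos: [450.6, 26.3, 260.8]
tcp_rot: [-3.139, 0.0, 0.088]
contact_force: [-7.2, 14.9, 18.1]
opening: 0.0
```

Call:
{"fn": "apply_moves", "kwargs": {
  "motion": "-1 0 -0.002 0 0; -1 0 -0.004 0 0; -1 0 -0.006 0 0; -1 0 -0.008 0 0; -1 0 -0.01 0 0; -1 0 -0.012 0 0; -1 0 -0.014 0 0; -1 0 -0.016 0 0; -1 0 -0.016 0 0"
}}

```text
clock: 20.3
eef_pos: [449.6, 41.1, 259.7]
tcp_rot: [-3.141, -0.001, 0.089]
contact_force: [2.0, -0.8, 3.6]
opening: -0.002
```

```bash
python3 - <<'E'
from h import *
where()
for n in("scene","wrist"):
    f=grab_frame(n); im=f["img"][:,:,::-1]
    if n=="scene": im=np.clip(cv2.resize(im[140:384,210:480],None,fx=2.5,fy=2.5).astype(float)*2.5,0,255).astype(np.uint8)
    if n=="wrist": im=np.clip(im.astype(float)*2,0,255).astype(np.uint8)
    cv2.imwrite(f"pics/s_{n}.png",im)
for q in ("tray_handle","coupler_seat"): print(q,[(A.inv([d["point"]])[0].round(),round(d["conf"],2)) for d in spotter.place_of(q,"scene")[:2]])
E
```

```text
t 20.3 an [-130.2  -23.8  259.7] tip 86.7 yaw 0.0894 F an [ 1.9 -0.9] 3.6 op -0.002 q [0.09 0.3  2.12 0.   0.73 1.57]
tray_handle [(array([   1., -294.,   67.]), 0.95)]
coupler_seat [(array([  -3., -120.,   85.]), 0.67)]
```

View pics/s_wrist.png

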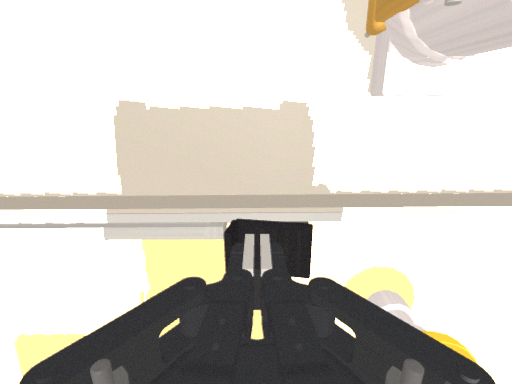

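View pics/s_scene.png

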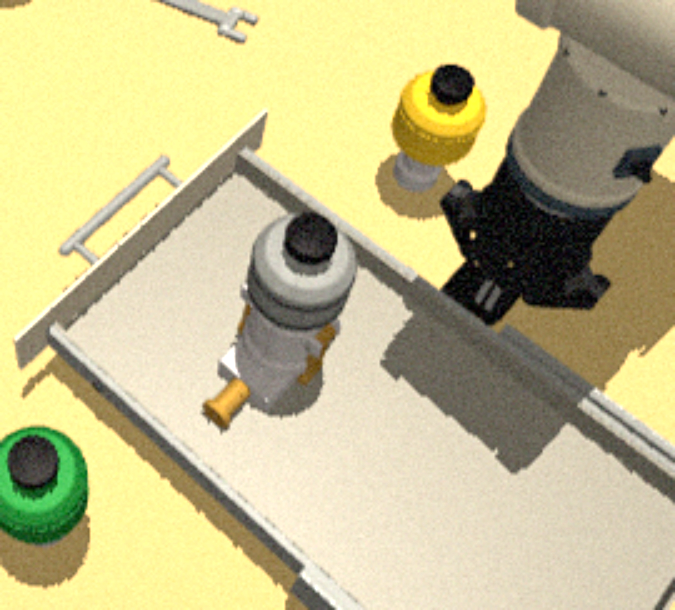

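Call:
{"fn": "apply_moves", "kwargs": {
  "motion": "-1 0 0 0.001 0; -1 0 0 0.002 0; -1 0 -0.001 0.002 0; -1 0 -0.003 0.002 0; -1 0 -0.005 0.002 0; -1 0 -0.007 0.002 0; -1 0 -0.009 0.002 0; -1 0 -0.011 0.002 0; -1 0 -0.011 0.002 0"
}}

```text
clock: 21.25
eef_pos: [448.7, 51.9, 258.3]
tcp_rot: [3.142, -0.001, 0.09]
contact_force: [-1.7, -1.2, 13.4]
opening: -0.005
```

```bash
python3 - <<'E'
from h import *
where()
for n in ("scene","side"):
  for q in ("tray_handle","coupler_seat","lever_pad"): print(q,[(A.inv([d["point"]])[0].round(),round(d["conf"],2)) for d in spotter.place_of(q,n)[:1]])
f=grab_frame("wrist");cv2.imwrite("pics/t.png",np.clip(f["img"][:,:,::-1].astype(float)*1.5,0,255).astype(np.uint8))
E
```

```text
t 21.25 an [-130.2  -13.   258.3] tip 85.3 yaw 0.0895 F an [-1.8 -1.1] 13.4 op -0.005 q [ 0.11  0.3   2.12 -0.    0.72  1.59]
tray_handle [(array([   1., -294.,   67.]), 0.95)]
coupler_seat [(array([  -3., -120.,   85.]), 0.67)]
lever_pad [(array([-134.,  -31.,   83.]), 0.6)]
tray_handle [(array([  -3., -304.,   70.]), 0.63)]
coupler_seat [(array([   0., -120.,   86.]), 0.96)]
lever_pad [(array([-130.,  -46.,  101.]), 0.54)]
```

View pics/t.png

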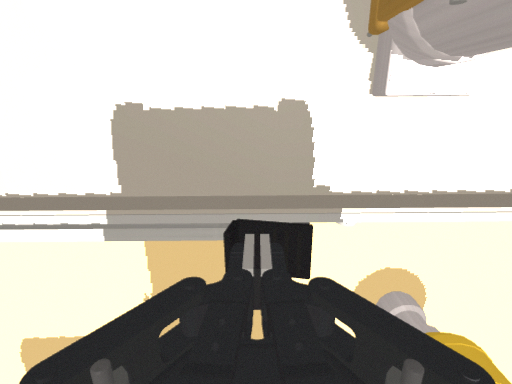

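Lever is pressed at about 13 N and the tray moves with the finger. I'll keep pressing well past the 20 mm.

Call:
{"fn": "apply_moves", "kwargs": {
  "motion": "-1 0 -0.002 0 0; -1 0 -0.005 0 0; -1 0 -0.009 0 0; -1 0 -0.014 0 0; -1 0 -0.019 0 0; -1 0 -0.024 0 0; -1 0 -0.029 0 0; -1 0 -0.034 0 0; -1 0 -0.039 0 0; -1 0 -0.044 0 0; -1 0 -0.049 0 0; -1 0 -0.054 0 0; -1 0 -0.058 0 0; -1 0 -0.061 0 0; -1 0 -0.063 0 0; -1 0 -0.064 0 0; -1 0 -0.064 0 0"
}}

```text
clock: 23.02
eef_pos: [442.7, 115.6, 258.3]
tcp_rot: [3.141, 0.0, 0.09]
contact_force: [-1.8, -2.5, 14.4]
opening: -0.001
```

```bash
python3 - <<'E'
from h import *
where()
for n in ("scene","side","wrist"):
  f=grab_frame(n);cv2.imwrite(f"pics/u_{n}.png",np.clip(f["img"][:,:,::-1].astype(float)*1.5,0,255).astype(np.uint8))
  for q in ("tray_handle","coupler_seat","lever_pad"): print(q,[(A.inv([d["point"]])[0].round(),round(d["conf"],2)) for d in spotter.place_of(q,n)[:1]])
E
```

```text
t 23.0167 an [-130.5   51.   258.3] tip 85.3 yaw 0.0897 F an [-2.  -2.3] 14.4 op -0.001 q [ 0.25  0.31  2.11 -0.    0.73  1.73]
tray_handle []
coupler_seat [(array([  18., -550.,    1.]), 0.67)]
lever_pad [(array([ -3., -11.,  52.]), 0.59)]
tray_handle [(array([  -4., -226.,   67.]), 0.8)]
coupler_seat [(array([ -2., -40.,  83.]), 0.93)]
lever_pad [(array([-132.,   43.,   88.]), 0.63)]
tray_handle []
coupler_seat []
lever_pad [(array([-132.,   42.,   86.]), 0.68)]
```

View pics/u_scene.png

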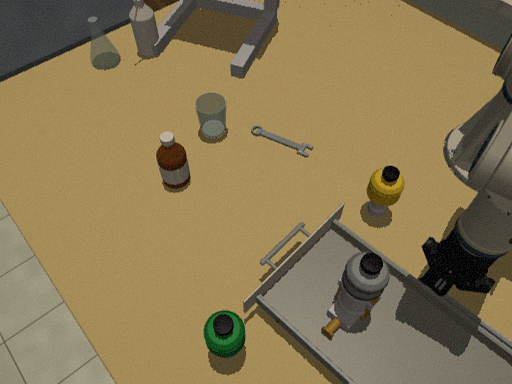

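Call:
{"fn": "apply_moves", "kwargs": {
  "motion": "-1 0 0.002 -0.008 0; -1 0 0.004 -0.025 0; -1 0 0.004 -0.05 0; -1 0 0.02 -0.07 -0.03; -1 0 0.045 -0.07 -0.07; -1 0 0.075 -0.07 -0.11; -1 0 0.105 -0.07 -0.15; -1 0 0.135 -0.07 -0.19; -1 0 0.165 -0.07 -0.23; -1 0 0.195 -0.07 -0.27; -1 0 0.225 -0.07 -0.31; -1 0 0.255 -0.07 -0.35; -1 0.02 0.28 -0.07 -0.39; -1 0.045 0.305 -0.07 -0.43; -1 0.075 0.32 -0.07 -0.47; -1 0.105 0.326 -0.07 -0.5; -1 0.125 0.326 -0.07 -0.5; -1 0.13 0.326 -0.07 -0.5; -1 0.13 0.326 -0.07 -0.5"
}}

```text
clock: 25.2
eef_pos: [601.7, -197.3, 326.8]
tcp_rot: [-3.14, -0.001, 1.66]
contact_force: [-1.4, -0.1, -1.1]
opening: 0.005
```

```bash
python3 - <<'E'
from h import *
where()
for n in ("scene","side","wrist"):
  f=grab_frame(n);cv2.imwrite(f"pics/v_{n}.png",np.clip(f["img"][:,:,::-1].astype(float)*1.5,0,255).astype(np.uint8))
  for q in ("tray_handle","coupler_seat","lever_pad","cam_front_end"): print(n,q,[(A.inv([d["point"]])[0].round(),round(d["conf"],2)) for d in spotter.place_of(q,n)[:1]])
E
```

```text
t 25.2 an [-1.000e-01 -2.748e+02  3.268e+02] tip 153.8 yaw 1.6598 F an [-1.4 -0. ] -1.1 op 0.005 q [-0.32  0.45  1.68  0.    1.02 -0.41]
scene tray_handle [(array([  -0., -213.,   66.]), 0.91)]
scene coupler_seat [(array([ -5., -40.,  86.]), 0.59)]
scene lever_pad [(array([-134.,   40.,   92.]), 0.82)]
scene cam_front_end [(array([  -3., -214.,   67.]), 0.45)]
side tray_handle [(array([  -5., -218.,   69.]), 0.71)]
side coupler_seat [(array([ -2., -34.,  83.]), 0.67)]
side lever_pad [(array([-133.,   42.,   96.]), 0.52)]
side cam_front_end []
wrist tray_handle [(array([   0., -214.,   67.]), 0.57)]
wrist coupler_seat []
wrist lever_pad []
wrist cam_front_end []
```

View pics/v_wrist.png

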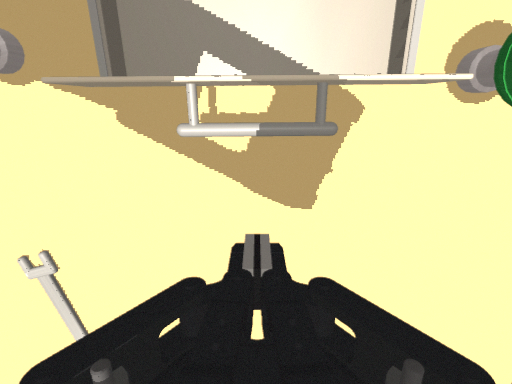

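View pics/v_scene.png

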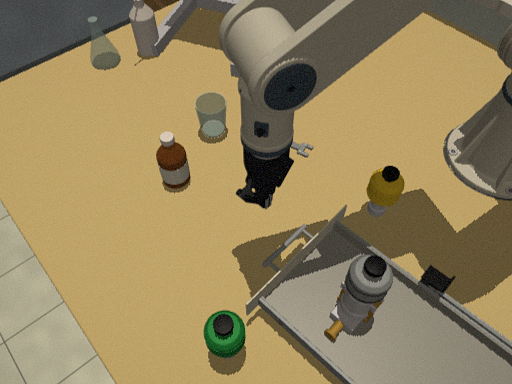

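Call:
{"fn": "apply_moves", "kwargs": {
  "motion": "-1 0 0 0.02 0; -1 0 0 0.05 0; -1 0 0 0.075 0; -1 0.005 0 0.09 0; -1 0.015 0 0.094 0; -1 0.025 0 0.094 0; -1 0.033 0 0.094 0; -1 0.038 0 0.094 0; -1 0.041 0 0.094 0; -1 0.044 0 0.094 0; -1 0.047 0 0.094 0; -1 0.05 0 0.094 0; -1 0.053 0 0.094 0; -1 0.056 0 0.094 0; -1 0.06 0 0.094 0; -1 0.064 0 0.094 0; -1 0.068 0 0.094 0; -1 0.07 0 0.094 0; -1 0.07 0 0.094 0"
}}

```text
clock: 27.53
eef_pos: [594.7, -127.0, 233.3]
tcp_rot: [-3.141, -0.001, 1.661]
contact_force: [-1.3, 0.3, 0.1]
opening: -0.001
```

```bash
python3 - <<'E'
from h import *
where()
for n in ("scene","wrist"):
  f=grab_frame(n);cv2.imwrite(f"pics/w_{n}.png",np.clip(f["img"][:,:,::-1].astype(float)*1.5,0,255).astype(np.uint8))
  for q in ("tray_handle","coupler_seat"): print(n,q,[(A.inv([d["point"]])[0].round(),round(d["conf"],2)) for d in spotter.place_of(q,n)[:1]])
E
```

```text
t 27.5333 an [  -0.7 -204.2  233.3] tip 60.3 yaw 1.6605 F an [-1.3  0.4] 0.1 op -0.001 q [-0.21  0.53  1.79  0.    0.82 -0.3 ]
scene tray_handle [(array([   2., -185.,   68.]), 0.74)]
scene coupler_seat [(array([ -3., -12.,  84.]), 0.64)]
wrist tray_handle [(array([  -1., -189.,   65.]), 0.88)]
wrist coupler_seat []
```

View pics/w_wrist.png

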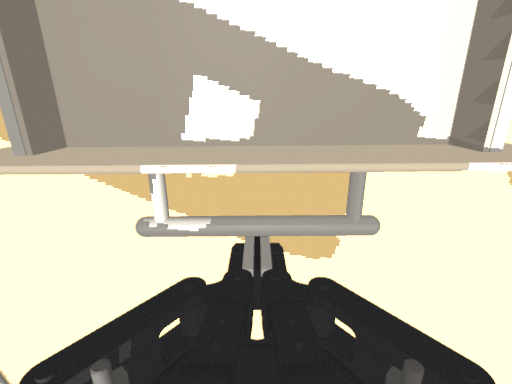

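View pics/w_scene.png

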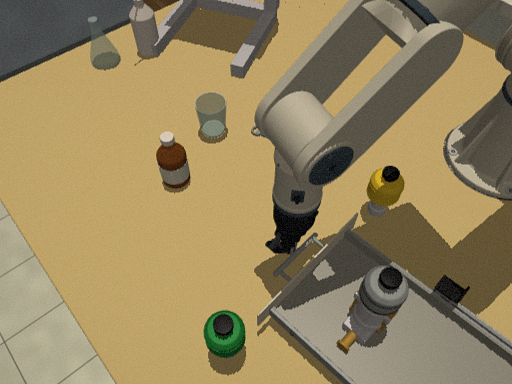

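Call:
{"fn": "apply_moves", "kwargs": {
  "motion": "-1 0.002 0 0 0; -1 0.006 0 0 0; -1 0.012 0 0 0; -1 0.019 0 0 0; -1 0.027 0 0 0; -1 0.035 0 0 0; -1 0.043 0 0 0; -1 0.051 0 0 0; -1 0.059 0 0 0; -1 0.067 0 0 0; -1 0.075 0 0 0; -1 0.083 0 0 0; -1 0.091 0 0 0; -1 0.099 0 0 0; -1 0.107 0 0 0; -1 0.115 0 0 0; -1 0.123 0 0 0; -1 0.131 0 0 0; -1 0.139 0 0 0; -1 0.147 0 0 0"
}}

```text
clock: 29.5
eef_pos: [581.2, 19.4, 233.5]
tcp_rot: [-3.14, -0.0, 1.661]
contact_force: [-2.5, -4.5, 0.7]
opening: -0.001
```

Call:
{"fn": "apply_moves", "kwargs": {
  "motion": "-1 0.008 0 0 0; -1 0.016 0 0 0; -1 0.024 0 0 0; -1 0.032 0 0 0; -1 0.04 0 0 0; -1 0.048 0 0 0; -1 0.056 0 0 0; -1 0.064 0 0 0; -1 0.072 0 0 0; -1 0.08 0 0 0; -1 0.088 0 0 0; -1 0.096 0 0 0; -1 0.104 0 0 0; -1 0.112 0 0 0; -1 0.119 0 0 0; -1 0.125 0 0 0; -1 0.13 0 0 0; -1 0.133 0 0 0; -1 0.135 0 0 0; -1 0.135 0 0 0"
}}

```text
clock: 31.17
eef_pos: [570.1, 153.6, 233.8]
tcp_rot: [3.141, -0.001, 1.66]
contact_force: [-0.7, 0.6, -0.3]
opening: -0.002
```

```bash
python3 - <<'E'
from h import *
where()
for n in ("scene","side","wrist"):
  f=grab_frame(n);cv2.imwrite(f"pics/x_{n}.png",np.clip(f["img"][:,:,::-1].astype(float)*1.5,0,255).astype(np.uint8))
  for q in ("tray_handle","coupler_seat"): print(n,q,[(A.inv([d["point"]])[0].round(),round(d["conf"],2)) for d in spotter.place_of(q,n)[:1]])
E
```

```text
t 31.1667 an [-2.000e-01  7.750e+01  2.338e+02] tip 60.8 yaw 1.6603 F an [-0.6  0.7] -0.3 op -0.002 q [0.26 0.51 1.83 0.   0.8  0.17]
scene tray_handle [(array([-1., 96., 67.]), 0.87)]
scene coupler_seat []
side tray_handle [(array([-7., 93., 68.]), 0.74)]
side coupler_seat [(array([ -3., 278.,  83.]), 0.58)]
wrist tray_handle [(array([-3., 96., 66.]), 0.9)]
wrist coupler_seat []
```

View pics/x_side.png

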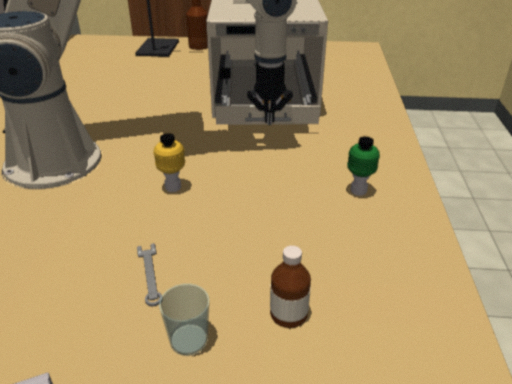

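View pics/x_wrist.png

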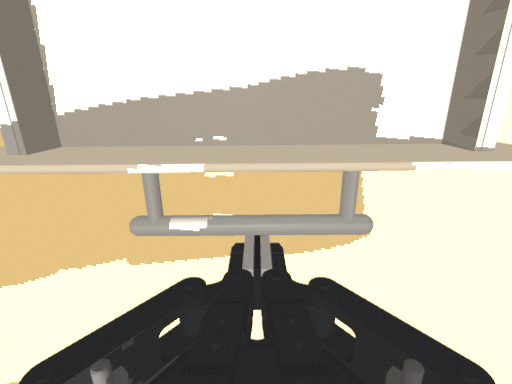

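Call:
{"fn": "apply_moves", "kwargs": {
  "motion": "-1 0.002 0 0 0; -1 0.005 0 0 0; -1 0.009 0 0 0; -1 0.013 0 0 0; -1 0.017 0 0 0; -1 0.021 0 0 0; -1 0.025 0 0 0; -1 0.029 0 0 0; -1 0.033 0 0 0; -1 0.037 0 0 0; -1 0.041 0 0 0; -1 0.045 0 0 0; -1 0.049 0 0 0; -1 0.053 0 0 0; -1 0.057 0 0 0; -1 0.061 0 0 0; -1 0.065 0 0 0; -1 0.068 0 0 0; -1 0.07 0 0 0; -1 0.072 0 0 0"
}}

```text
clock: 33.28
eef_pos: [563.3, 225.0, 233.6]
tcp_rot: [-3.141, 0.0, 1.66]
contact_force: [-0.9, -4.3, 1.6]
opening: -0.001
```

Call:
{"fn": "apply_moves", "kwargs": {
  "motion": "-1 0.002 0 0 0; -1 0.004 0 0 0; -1 0.006 0 0 0; -1 0.008 0 0 0; -1 0.01 0 0 0; -1 0.012 0 0 0; -1 0.014 0 0 0; -1 0.016 0 0 0; -1 0.018 0 0 0; -1 0.02 0 0 0; -1 0.022 0 0 0"
}}

```text
clock: 34.2
eef_pos: [561.4, 246.9, 233.6]
tcp_rot: [-3.141, 0.0, 1.66]
contact_force: [-2.1, -4.2, 0.1]
opening: 0.004
```

```bash
python3 - <<'E'
from h import *
where()
for n in ("scene","side","wrist"):
  f=grab_frame(n);cv2.imwrite(f"pics/y_{n}.png",np.clip(f["img"][:,:,::-1].astype(float)*1.5,0,255).astype(np.uint8))
  for q in ("tray_handle",): print(n,q,[(A.inv([d["point"]])[0].round(),round(d["conf"],2)) for d in spotter.place_of(q,n)[:1]])
E
```

```text
t 34.2 an [ -0.5 171.2 233.6] tip 60.6 yaw 1.6603 F an [-2.4 -4. ] 0.1 op 0.004 q [0.41 0.54 1.78 0.   0.82 0.32]
scene tray_handle []
side tray_handle []
wrist tray_handle [(array([ -5., 189.,  68.]), 0.97)]
```

View pics/y_wrist.png

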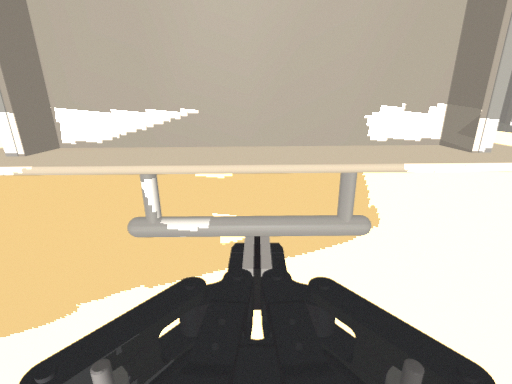

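View pics/y_side.png

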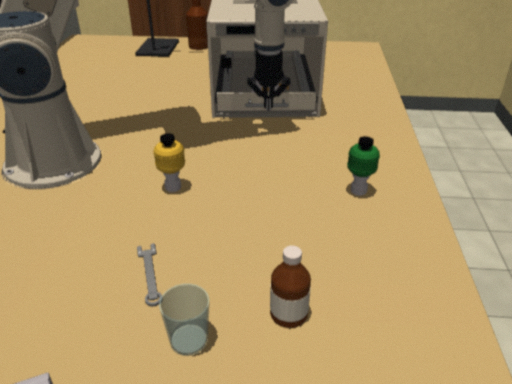

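Force is only the 4 N of friction, with about 8–10 mm left. I'll creep in until the force rises.

Call:
{"fn": "apply_moves", "kwargs": {
  "motion": "-1 0.001 0 0 0; -1 0.002 0 0 0; -1 0.003 0 0 0; -1 0.004 0 0 0; -1 0.005 0 0 0; -1 0.006 0 0 0; -1 0.007 0 0 0; -1 0.008 0 0 0"
}}

```text
clock: 35.17
eef_pos: [561.1, 253.6, 233.8]
tcp_rot: [3.141, 0.003, 1.661]
contact_force: [5.6, -17.5, 5.4]
opening: -0.001
```

Call:
{"fn": "apply_moves", "kwargs": {
  "motion": "-1 0.001 0 0 0; -1 0.002 0 0 0; -1 0.003 0 0 0"
}}

```text
clock: 35.42
eef_pos: [561.1, 254.5, 233.8]
tcp_rot: [-3.141, 0.006, 1.662]
contact_force: [7.4, -31.7, 7.0]
opening: 0.002
```

Call:
{"fn": "apply_moves", "kwargs": {
  "motion": "-1 -0.004 0 0 0; -1 -0.015 0 0 0; -1 -0.04 0 0 0; -1 -0.07 0 0 0; -1 -0.11 0 0 0; -1 -0.15 0 -0.02 0; -1 -0.19 0 -0.05 0; -1 -0.23 0 -0.08 0; -1 -0.26 0 -0.1 0; -1 -0.28 0 -0.1 0; -1 -0.28 0 -0.1 0; -1 -0.28 0 -0.1 0"
}}

```text
clock: 36.42
eef_pos: [585.4, -22.6, 334.1]
tcp_rot: [3.141, -0.001, 1.657]
contact_force: [-1.2, -0.0, 0.2]
opening: 0.001
```

```bash
python3 - <<'E'
from h import *
where()
s0=494
seg=[[(-150,-262+s0,90),(150,-262+s0,90),(150,-262+s0,32),(-150,-262+s0,32),(-150,-262+s0,90)],[(-60,-297+s0,66),(60,-297+s0,66)]]
for n in ("scene","side","wrist"):
  f=grab_frame(n); f["img"]=np.clip(f["img"].astype(float)*2,0,255).astype(np.uint8)
  cv2.imwrite(f"pics/z_{n}.png",f["img"][:,:,::-1])
  if n=="side": overlay(f,A,seg,"pics/z_side.png",(190,0,350,140),5)
  for q in ("tray_handle","coupler_seat","cartridge","cam_front_end"): print(n,q,[(A.inv([d["point"]])[0].round(),round(d["conf"],2)) for d in spotter.place_of(q,n)[:2]])
E
```

```text
t 36.4167 an [ -0.7 -99.3 334.1] tip 161.1 yaw 1.6573 F an [-1.2  0.1] 0.2 op 0.001 q [-0.04  0.37  1.78  0.    0.99 -0.13]
scene tray_handle []
scene coupler_seat []
scene cartridge []
scene cam_front_end []
side tray_handle [(array([ -7., 192.,  69.]), 0.64)]
side coupler_seat [(array([ -3., 374.,  85.]), 0.9)]
side cartridge [(array([ 210., -169.,   -3.]), 0.83), (array([-241., -150.,    2.]), 0.78)]
side cam_front_end []
wrist tray_handle []
wrist coupler_seat []
wrist cartridge [(array([-246., -147.,   -2.]), 0.82), (array([ 211., -168.,   -1.]), 0.8)]
wrist cam_front_end []
```

View pics/z_wrist.png

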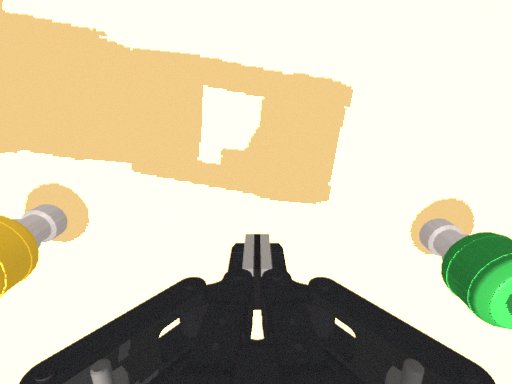

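View pics/z_side.png

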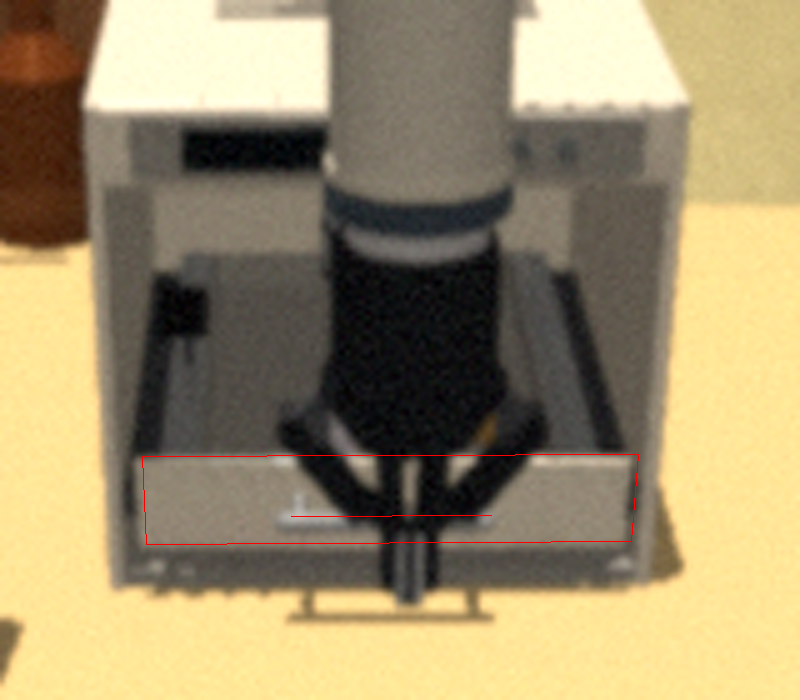

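Call:
{"fn": "apply_moves", "kwargs": {
  "motion": "-1 -0.03 -0.03 -0.02 0; -1 -0.06 -0.06 -0.04 0; -1 -0.09 -0.09 -0.05 0; -1 -0.11 -0.12 -0.05 0; -1 -0.12 -0.15 -0.05 0; -1 -0.12 -0.18 -0.05 0; -1 -0.12 -0.2 -0.05 0; -1 -0.12 -0.2 -0.05 0"
}}

```text
clock: 37.83
eef_pos: [393.4, -158.8, 383.4]
tcp_rot: [-3.139, -0.001, 1.658]
contact_force: [0.9, -0.2, -0.6]
opening: 0.0
```

```bash
python3 - <<'E'
from h import *
where()
f=grab_frame("side"); f["img"]=np.clip(f["img"].astype(float)*2,0,255).astype(np.uint8)
for s0,nm in ((494,"A"),(486,"B")):
  seg=[[(-150,-262+s0,90),(150,-262+s0,90),(150,-262+s0,32),(-150,-262+s0,32),(-150,-262+s0,90)],[(-60,-297+s0,66),(60,-297+s0,66)],[(-170,240,0),(-170,240,300),(170,240,300),(170,240,0)]]
  cx,cy=-1.5,-122+s0; t=np.linspace(0,2*np.pi,40)
  for z in (141,206): seg.append([(cx+35*np.cos(a),cy+35*np.sin(a),z) for a in t])
  overlay(f,A,seg,f"pics/aa{nm}.png",(195,0,345,125),5)
for q in ("tray_handle","coupler_seat","cartridge","cam_front_end"): print(q,[(A.inv([d["point"]])[0].round(1),round(d["conf"],2)) for d in spotter.place_of(q,"side")[:3]])
E
```

```text
t 37.8333 an [-204.1 -217.9  383.4] tip 210.4 yaw 1.6583 F an [ 0.9 -0.2] -0.6 op 0.0 q [-0.39  0.06  2.06 -0.    1.02 -0.47]
tray_handle [(array([ -8.5, 191.3,  70.9]), 0.73)]
coupler_seat []
cartridge [(array([ 210.4, -167.6,   -5.1]), 0.76), (array([-242. , -149.4,    0.4]), 0.75), (array([ -7.7, 368.4,  86.4]), 0.71)]
cam_front_end [(array([ -6.2, 335.3,  47.2]), 0.7)]
```

View pics/aaA.png

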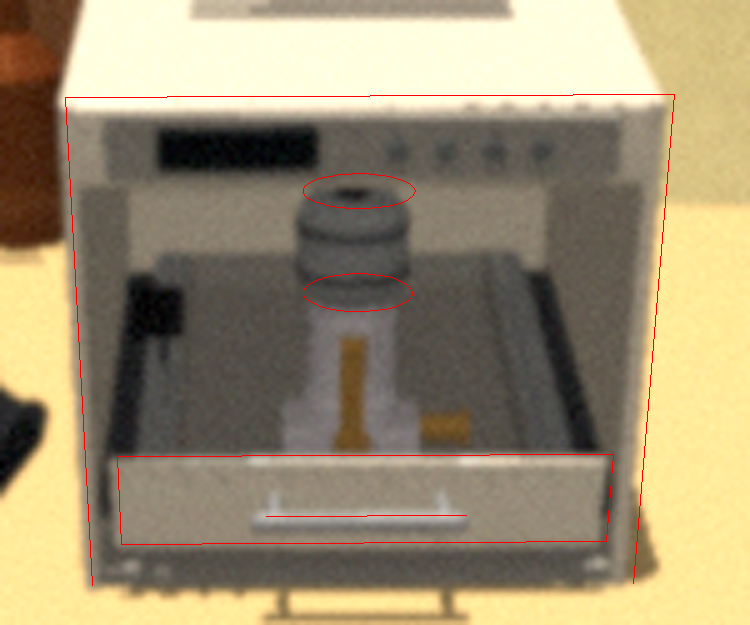

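View pics/aaB.png

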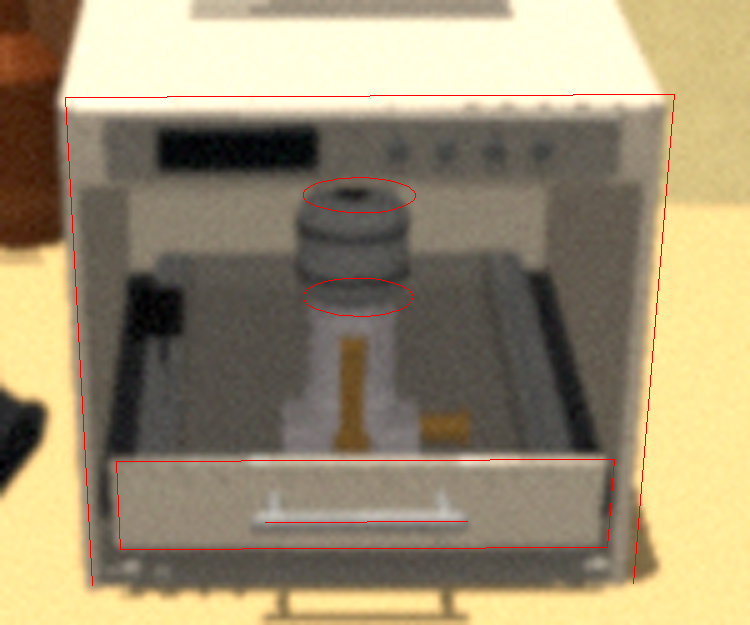

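The measured handle travel is about 495 mm against 494 nominal, with a hard stop. The side view shows the cartridge upright, the front arm folded and the panel home. Handing in.

```bash
python3 -c "
from rig import r
print(r.sign_off())"
```

```text
the job is handed in; nothing more can be done
None
```

The job is handed in at about 38 s. Both cam arms are folded down, the release lever was pressed to free the tray, and the tray is pushed home.

**What I did**
- **Cam arms:** The gripper came down on each arm, then one of its outer elbows, reaching under the shell, pushed the arm in until the force rose sharply (20 N front, 26 N rear).
- **Release lever:** I pressed the pad with shut fingers and kept it pressed while the tray moved in about 80 mm, well past the 20 mm needed.
- **Tray:** I pushed it at the handle bar at about 100 mm/s, slowing to 12 mm/s, until it stopped hard.

**What the last checks showed**
- **Arms:** The overlay put the front arm at about 1.57 rad. After both folds the arm ends were about 69 mm apart, against 68 expected. The rear arm was last seen before the tray went in and could not be checked afterwards.
- **Tray:** The handle travelled about 495 mm against 494 nominal, and the push force rose to about 32 N at the stop.
- **Cartridge and bystanders:** The cartridge looked upright and seated in the last side view. The bottle, beaker and spanner were not touched and had not moved in the pictures.

**What disagreed or went wrong**
- At the housing my fitted analyser frame was about 5 mm off the picture. "Fully home" therefore rests on the travel and the hard stop, not on the overlay.
- While pressing the lever, the pad dragged the finger and gave a short load of about 43 N down and 41 N sideways at the fingertip. I eased it off at once.
- While folding the front arm, the gripper may have lightly touched the cartridge shell.

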